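# Reverse the ratchet and back a vent plug out to its stop

## Robot

A 6-joint arm with a two-finger parallel gripper is mounted at the origin on a cart in front of the work surface, level with it; the furniture and walls round the work are solid. World frame = base frame: x ahead of the robot, y to its left, z up, the work surface at z = 0. Lengths are in mm, angles in rad, forces in N, time in s.
With the tool pointing down it reaches from about 350 to 775 mm from the base axis. Payload 5.5 kg.
Tool frame: the origin (TCP) lies at the centre of the arm's flange, where the gripper is bolted on; the fingertips stand 173 mm ahead of it and the grasp point (between the pads) lies 155 mm ahead of it; z points along the fingers, y is the line along which they close (so a half turn about z gives the same grasp; the last joint's range is limited). The gripper opens to 85 mm and grips with 20 to 120 N. Pads are 22 mm wide; open, the fingers measure 114 mm over their backs; the gripper's body (76 mm by 85 mm) begins 54 mm behind the grasp point. The pads swing forward as they close: fully open they stand 13 mm farther back than shut.
Start: joints at [1.066, 0.313, 0.046, 1.304, 0, 1.431], TCP at [205.157, 537.181, 404.723] pointing down, gripper open.
Joint ranges: [-2.76, 2.76], [-0.86, 1.69], [-1.03, 1.26], [-2.2, 2.34], [-1.47, 1.5], [-3.14, 3.14]. Speed limits (rad/s): [2.57, 2.57, 3.14, 3.14, 3.14, 3.14].

## Interface

Orientations are given as a 3x3 rotation matrix whose columns are the frame's x, y, z axes.
In Python, from cell import r gives the robot as it stands.
- The arm moves only by the tool jog_arm, never from a script. Its arguments are lists of equal length, an entry for each row: "slide": the shift along the tool's x, y, z scaled (see below), a list of three; "rot": the turn, a rotation vector about the tool's x, y, z scaled (see below), a list of three. In form: {"slide": [[dx, dy, dz], ...], "rot": [[ax, ay, az], ...]}. A call has 1 to 10 rows; each row shifts and turns the commanded pose from where the row before left it, along the tool's axes as they then stand; what a row does not reach is not made up. The controller multiplies each number of a shift by 1 m and each number of a turn by 180 degrees. A row lasts 1/12 s, in which the tool goes at most 41.7 mm and 7.16 degrees, less where a joint would pass 70% of its speed; a pose out of reach is approached as far as the arm can. A call with a number of a shift or a turn outside -1 to 1 is refused whole. A call with a gripper value outside its range is refused whole. "grip" is the opening, from -1 (shut) to 1 (fully open), so that 0 is half open, set as the call begins (left out, the last holds). The fingers move at their own pace and stop on an object; "force" is the grip in N (left out, the last holds). Time passes only in rows, so rows that do not move let the fingers close. It gives the time, the measured TCP pose, the force, the opening and the grip force at its end, in the units of the state.
- r.get_state(): the state, without advancing time (a new reading comes with each control period).
- r.grab_frame(name): name is "scene" or "top" or "wrist"; returns (picture, depth): 384x512x3 uint8, red, green, blue; 384x512 float32, mm along the optical axis (not along the pixel's ray), 0 where there is no reading.
- r.camera_model(name): a dict with "mtx" (3x3 intrinsics, pixels), "extrinsics" (4x4, takes a point from world to camera coordinates); the wrist camera has in their place "T_tool_cam" (4x4, takes a point from camera to tool coordinates, whose origin is the TCP and whose axes are the flange's). Camera axes: x right, y down, z forward; pixel columns grow to the right and rows downward; lengths in mm; the calibration is good to about 2 mm. A picture is of the moment at which its call begins: read the wrist's pose just before it. camera_model takes no time and is no camera call.
- r.hand_in(): hands the job in; it is judged then, once.
Trained networks look in the newest picture that a camera, given by its name, has taken for a name from the list of things; names that differ only in an ending like _2 or _b are one class to them, and where a whole thing is asked for, a point or a joint stands for the part that bears it (a point fixed in the world has none). Each returns a list of dicts, best first, with "conf" (0 to 1); they miss things now and then, are a little off and sometimes report something else, mostly with a low value. They report only what shows in the picture. A call takes as long as a camera call.
- r.boxes_of(camera, thing): "extent" ([left, top, right, bottom] as shares, 0 to 1, of the picture: columns of its width, rows of its height, round what is visible of it).
The state is a dict: "t": time; "joint_positions": joint angles; "qd": joint speeds; "tau": joint torques, N m; "tcp_pos": TCP position; "tcp_rot": TCP orientation; "wrist_force": force on the tool from outside, world axes, zero at the start; "torque": the same for the moment, N m; "grip_width": opening from 0.0 (shut) to 1.0 (fully open); "finger_force": force on a finger pad.
Only numpy, scipy, OpenCV 4.12 (cv2) and the standard library are available. Lean on these libraries where they do the work, as an engineer would, in place of code of your own. Each camera call takes 0.05 s, during which the arm holds its last target. There are 200 camera calls.

## Task

The steel digestion vessel has cooled and must be vented: the ratchet still sits on its hex plug, set to tighten, so flip its red direction tab over to the loosening side and swing the handle back and forth until the plug comes up against its internal stop. Nobody can see where the stop is, so feel for it, bring the plug firmly up to it and do not strain it. Then lift the ratchet straight off the plug and stand it on the blue mat, socket down, without disturbing the bottles and the jar behind the work.

Things in the scene. Friction and masses are not known exactly. Their poses are not given: they have to be found in the camera images.
- vessel: Fixed stainless vessel (66 mm dia.) in a bench holding fixture: grey base plate 112x112x12 mm, aluminium holder to z=44 mm, vessel to 87, dark knurled ring 55 mm dia. to 101, then the hex plug 24 mm across flats from 104 to 122. Origin: centre of the plate's underside, z up. Brass vent nozzle towards its +x, 76 mm up, out to 48 mm.
- plug_top (a point): Centre of the hex plug's top face, on the vertical axis about which plug and ratchet turn, 122 mm above the bench. Counter-clockwise seen from above loosens. Turning takes about 0.6 N m all the way (5 to 7 N at the grip, 130 mm out); the stop comes after a hidden 50 to 115 degrees, is springy (10 to 14 N m per rad on top of that) and is strained past 1.1 N m on top (13 N in all, square to the grip).
- ratchet: Loose reversible ratchet, 0.77 kg. Origin on its turning axis at the socket's ceiling (rests on the plug's top); z up, handle along its +x. Head 62 mm dia., z 2 to 22 mm; throat 26 mm wide to x=49; shank 15 wide to x=70; grip 20x20 mm, x=68 to 178, mid-height z=12. Under the head a socket 36 mm dia., z 0 to -17, slips 17 mm down over the hex, straight up to remove. Balances 7 mm from the axis.
- handle_grip (a point): Middle of the ratchet's black grip, 130 mm out from the turning axis, 12 mm above the ratchet's origin; same axes as the ratchet. Set to loosen, the handle drives the plug counter-clockwise from above and clicks back clockwise against about 0.4 N m; up to 20 degrees of slack (15 degree teeth and socket play) before it bites. Click back no faster than about 1 rad/s.
- dir_lever (a joint): Direction lever on the ratchet's head, rad, turning about a pivot at x=34 mm of the ratchet. -0.45: tab to the ratchet's +y, tightens (so at the start). +0.45: tab to -y (left, seen along the handle from its end towards the head), loosens. Springs over centre to either side, 3 to 4 N at the tab; it may rest at 0.1 on a tooth until the handle moves.
- lever_tab (a point): Middle of the red upright tab of the direction lever, 12 long (x), 7 thick (y), 15 mm high, the only thing standing up from the head: 34 mm from its pivot, level with the ratchet's turning axis, 30 mm above the ratchet's origin (z 23 to 38). It moves 30 mm sideways, from y=+15 to y=-15 mm in the ratchet's frame, to a firm stop.
- mat: Blue silicone mat lying fixed on the bench, 210 (x) x 120 (y) x 3 mm; origin at the centre of its underside. The ratchet's head shall stand on it; its handle may reach past the edge.
- reagent_bottle: Clear reagent bottle with a dark blue cap, 56 mm dia., 105 mm high, loose; origin centre of its underside. Leave it.
- grinding_jar: Steel grinding jar with a knurled lid, 52 mm dia., 64 mm high, loose; origin centre of its underside. Leave it.
- dropper_bottle: Clear dropper bottle with a red cap, 40 mm dia., 85 mm high, loose; origin centre of its underside. Leave it.

How it is judged (in metres and radians):
On the way, in this order (a step that is already met when the one before it is completed fails the run):
1. the direction lever is flipped over to the loosening side (value of joint dir_lever above 0.06 rad), for 0.2 s.
2. the plug is turned up against its internal stop (contact force between plug_lug and anything else above 10 N), for 0.2 s.
At the end, for the whole second after the job is handed in: The plug rests against its internal stop (at least 4 N on it), the lever is on the loosening side, and the ratchet stands at rest on the mat, socket down, upright within 0.25 rad, its axis within the mat's outline less 5 mm (value of joint dir_lever above 0.06 rad and contact force between plug_lug and anything else above 4 N and x of ratchet in the frame of mat between -0.1 and 0.1 m and y of ratchet in the frame of mat between -0.055 and 0.055 m and height (world z) of ratchet below 0.03 m and angle between ratchet's own z axis and vertical below 0.25 rad and linear speed of ratchet below 0.02 m/s); the robot touches nothing.
It fails at once if the plug's internal stop is strained (more than 80 N on it, about 13 N square to the handle's grip) (contact force between plug_lug and anything else above 80 N).
It fails at once if the reagent bottle is moved more than 25 mm (distance of reagent_bottle from where it was at the start of the episode above 0.025 m).
It fails at once if the jar is moved more than 25 mm (distance of grinding_jar from where it was at the start of the episode above 0.025 m).
It fails at once if the dropper bottle is moved more than 25 mm (distance of dropper_bottle from where it was at the start of the episode above 0.025 m).
It also fails if it takes over 72 s, if anything falls off the work surface, if the arm or the gripper's body presses on something with over 40 N, if the wrist force passes 120 N, or if a joint passes its speed limit or range.

## Working session

There is one attempt and no reset: what is moved stays moved. The work goes in short steps, Python scripts to look and compute and a tool call to move; the robot and the scene stay as the last step left them, time stands still between calls to the robot, and variables do not carry over. Pictures are saved under pics/ and viewed, at most 10 in all, crops included, and the job is handed in when it is done.

Besides the shell and the picture viewer there is one more tool, called after ">>>" by a JSON object that holds its "method" and its "body", one argument or row to a line. jog_arm: Moves the arm, as the interface text tells. Shifts and turns lie within -1 to 1; 1 stands for 1 m of shift or 180 degrees of turn. Its arguments: {"type":"object","properties":{"slide":{"type":"array","items":{"type":"array","items":{"type":"number","minimum":-1,"maximum":1}}},"rot":{"type":"array","items":{"type":"array","items":{"type":"number","minimum":-1,"maximum":1}}},"grip":{"type":"number"},"force":{"type":"number"}},"required":["slide","rot"]}

```bash
ls; mkdir -p pics; cat > h.py <<'E'
from cell import r
import numpy as np, cv2
def px2w(cam,u,v,d,st=None):
    m=r.camera_model(cam); K=np.array(m["mtx"])
    p=np.linalg.inv(K)@np.array([u,v,1.0])*d
    if "extrinsics" in m:
        return (np.linalg.inv(np.array(m["extrinsics"]))@np.append(p,1))[:3]
    q=(np.array(m["T_tool_cam"])@np.append(p,1))[:3]
    return np.array(st["tcp_rot"])@q+np.array(st["tcp_pos"])
def cloud(cam,dep,st=None):
    m=r.camera_model(cam); K=np.array(m["mtx"]); h,w=dep.shape
    u,v=np.meshgrid(np.arange(w),np.arange(h))
    p=np.stack([(u-K[0,2])/K[0,0]*dep,(v-K[1,2])/K[1,1]*dep,dep,np.ones_like(dep)],-1)
    T=np.linalg.inv(np.array(m["extrinsics"])) if "extrinsics" in m else None
    if T is None:
        T=np.eye(4);T[:3,:3]=st["tcp_rot"];T[:3,3]=st["tcp_pos"];T=T@np.array(m["T_tool_cam"])
    W=(p@T.T)[...,:3]; W[dep<=0]=np.nan
    return W
def save(n,img): cv2.imwrite("pics/"+n,cv2.cvtColor(img,cv2.COLOR_RGB2BGR))
E
python3 - <<'E'
from h import *
np.set_printoptions(precision=1,suppress=True)
s=r.get_state(); print(s)
for c in ("top","scene"):
    im,d=r.grab_frame(c); W=cloud(c,d); save(c+"1.png",im); np.savez(c+".npz",im=im,d=d,W=W)
    for t in ("vessel","ratchet","handle_grip","lever_tab","mat","reagent_bottle","grinding_jar","dropper_bottle"):
        try: b=r.boxes_of(c,t)
        except Exception as e: print(t,e); continue
        for x in b[:2]:
            e=np.array(x["extent"])*[512,384,512,384]; u,v=int((e[0]+e[2])/2),int((e[1]+e[3])/2)
            print(c,t,round(x["conf"],2),e,W[v,u])
a=np.hstack([cv2.imread("pics/top1.png"),cv2.imread("pics/scene1.png")])
cv2.imwrite("pics/both.png",cv2.resize(a,(800,300)))
E
```

```text
pics
{'t': 0.0, 'joint_positions': array([ 1.1,  0.3,  0. ,  1.3, -0. ,  1.4]), 'qd': array([-0.,  0., -0., -0., -0., -0.]), 'tau': array([ -0. , -48.1,  29.9,   0. ,  -0. ,   0. ]), 'tcp_pos': array([205. , 537. , 403.8]), 'tcp_rot': array([[-0.9,  0.4, -0. ],
       [ 0.4,  0.9, -0. ],
       [ 0. , -0. , -1. ]]), 'wrist_force': array([ 0.2, -0.3, -1. ]), 'torque': array([-0.,  0., -0.]), 'finger_force': 0.0, 'grip_width': 0.9956194399236985}
top ratchet 0.81 [218.4 180.2 252.  265.2] [545.8 106.1 140.4]
top ratchet 0.24 [222.2 175.6 264.6 219.2] [602.8  86.6 146.7]
top handle_grip 0.96 [216.5 179.6 254.4 267.8] [543.5 106.2 139.6]
top lever_tab 0.65 [224.1 178.3 265.3 224.3] [593.7  84.5 144.4]
top lever_tab 0.44 [233.1 191.5 251.3 209. ] [596.2  89.1 143.8]
top mat 0.68 [291.1 200.3 341.5 280.7] [ 501.3 -100.3    0.8]
top reagent_bottle 0.96 [168.9 127.1 195.7 157.8] [749.4 239.5 105.1]
top grinding_jar 0.91 [307.7 149.4 329.  174.7] [ 700.4 -103.9   64.2]
top dropper_bottle 0.71 [246.2 121.2 261.8 144.9] [774.7  59.5  85.7]
scene vessel 0.82 [212.  224.8 265.8 267. ] [449.3 139.2 141.1]
scene ratchet 0.6 [221.9 196.3 250.7 253.9] [515.  124.3 144. ]
scene handle_grip 0.72 [224.8 196.9 249.3 252.6] [519.1 121.  143.3]
scene lever_tab 0.55 [235.2 195.3 246.2 210.4] [602.7  89.7 147.4]
scene mat 0.6 [290.9 232.5 378.1 295.2] [ 493.8 -103.2    2.9]
scene reagent_bottle 0.55 [154.6 192.1 182.1 242.6] [739.8 248.3  64.9]
scene grinding_jar 0.87 [288.3 198.2 306.7 225.4] [687.6 -95.9  42.6]
scene grinding_jar 0.22 [155.9 191.4 180.4 239.1] [742.8 247.5  69.2]
```

View pics/top1.png

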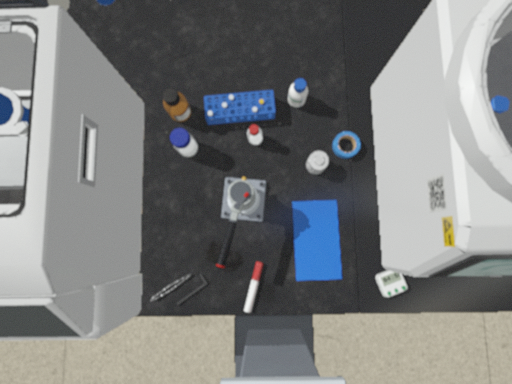

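View pics/scene1.png

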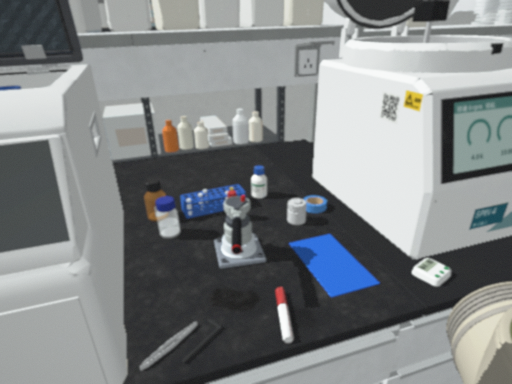

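```bash
cat >> h.py <<'E'
from scipy.spatial.transform import Rotation as R
def plan(pos,yaw=None,n=None):
    """slide (m, tool axes), rot/180 to reach a world pos (mm) tool down; yaw=angle of tool y in world, deg"""
    s=r.get_state(); A=np.array(s["tcp_rot"]); d=A.T@(np.array(pos)-s["tcp_pos"])/1000
    if yaw is None: yaw=np.degrees(np.arctan2(A[1,1],A[0,1]))
    y=np.array([np.cos(np.radians(yaw)),np.sin(np.radians(yaw)),0]); z=np.array([0,0,-1.]); x=np.cross(y,z)
    rv=R.from_matrix(A.T@np.c_[x,y,z]).as_rotvec()/np.pi
    print("t",round(s["t"],2),"tcp",np.round(s["tcp_pos"],1),"slide",np.round(d,4),"rot",np.round(rv,4),"deg",np.round(rv*180,1),"minrows",np.linalg.norm(d)/.0417,np.linalg.norm(rv)*180/7.16)
E
python3 - <<'E'
from h import *
np.set_printoptions(precision=1,suppress=True)
for c in ("top","scene"):
    z=np.load(c+".npz"); W=z["W"]; im=z["im"].astype(int)
    red=(im[...,0]>120)&(im[...,1]<70)&(im[...,2]<70)&(W[...,2]>100)&(abs(W[...,0]-580)<180)&(abs(W[...,1]-90)<120)
    n,l=cv2.connectedComponents(red.astype(np.uint8))
    for i in range(1,n): print(c,(l==i).sum(),np.median(W[l==i],0),W[l==i].max(0))
    g=(W[...,2]>120)&(W[...,2]<175)&(abs(W[...,0]-540)<160)&(abs(W[...,1]-90)<120)
    P=W[g]
    for x in range(400,650,15):
        q=P[(P[:,0]>=x)&(P[:,0]<x+15)]
        if len(q): print(x,len(q),q.mean(0),q.min(0)[1],q.max(0)[1])
    b=(im[...,2]>150)&(im[...,0]<60)&(abs(W[...,2])<12)&(W[...,0]<660)&(W[...,1]<0); Q=W[b][:,:2].astype(np.float32); print("mat",cv2.minAreaRect(Q),len(Q))
    k=(W[...,2]>150)&(W[...,1]>150)&(W[...,0]>-100)
    if k.any(): print("left box",W[k].min(0),W[k].max(0))
    k=(W[...,2]>150)&(W[...,1]<-150)&(W[...,0]>-100)
    if k.any(): print("right box",W[k].min(0),W[k].max(0))
plan([565,95,400],0)
E
```

```text
top 11 [608.   79.  158.7] [610.3  81.3 160.1]
top 17 [448.9 143.1 140.4] [451.3 151.1 143.2]
430 5 [444.3 136.7 139.2] 132.6101382358092 141.37242140559073
445 57 [452.8 139.2 139.6] 127.81377330926821 151.07979738530003
460 59 [467.2 135.8 140.5] 125.08349083710728 146.14493757591407
475 64 [482.4 130.7 140.2] 120.73200997715716 141.9029393672078
490 61 [497.9 125.9 140.5] 115.82255707033761 137.0333622229981
505 56 [512.5 122.1 140.1] 111.16442449546648 134.6504222320385
520 63 [527.6 117.8 140.3] 106.48668495586034 130.0497594280064
535 53 [542.5 113.2 140.1] 101.88244132896833 124.88951303312906
550 50 [557.2 109.7 138.7] 101.39127530541032 120.2962694038083
565 69 [573.3 103.1 141.9] 89.94476226628689 115.27363425370649
580 103 [588.3  95.5 143.9] 70.70112141369466 115.30228408411956
595 151 [602.6  91.5 145.1] 63.41130470986403 122.1316882455797
610 169 [617.4  92.5 143.9] 63.24661524449351 121.87277513902369
625 126 [632.   92.9 143.4] 65.45815676479238 119.26471653278193
640 20 [642.2  92.2 142.5] 79.35603223142422 105.05249950200124
mat ((503.3805847167969, -101.79629516601
[... 901 characters left out ...]
119.55692796908133
580 95 [588.7  93.4 139.8] 75.74696474879133 118.60621480479048
595 137 [602.4  97.5 142.7] 67.02765798425267 124.97845813583439
610 76 [617.1 101.9 143.6] 65.80683421143485 125.74573625250818
625 49 [631.3  99.6 144.2] 70.95080983941807 124.89611519458072
640 8 [642.2  98.  143.9] 88.49419617582791 110.56106307909295
mat ((504.9742126464844, -99.58177947998047), (212.64944458007812, 125.1901626586914), 1.435250163078308) 2679
left box [308.4 150.  150. ] [2265.9  615.1  605.6]
right box [  420.5 -2617.3   150. ] [2491.8 -150.1  613.9]
t 0.9 tcp [205.2 537.2 404.8] slide [-0.5 -0.3  0. ] rot [ 0.  -0.   0.4] deg [ 0.  -0.  69.1] minrows 13.671709579694431 9.650639481282331
```

>>> {"method": "jog_arm", "body": {
  "slide": [
    [-0.0211, -0.0342, 0],
    [-0.0211, -0.0342, 0],
    [-0.0211, -0.0342, 0],
    [-0.0211, -0.0342, 0],
    [-0.0211, -0.0342, 0],
    [-0.0211, -0.0342, 0]
  ],
  "rot": [
    [0, 0, 0],
    [0, 0, 0],
    [0, 0, 0],
    [0, 0, 0],
    [0, 0, 0],
    [0, 0, 0]
  ],
  "grip": -1
}}

```text
t: 1.4
tcp_pos: [249.9, 298.6, 404.7]
tcp_rot: [[-0.935, 0.356, 0.001], [0.356, 0.935, 0.0], [-0.001, 0.0, -1.0]]
wrist_force: [0.0, -0.9, -1.2]
grip_width: 0.147
finger_force: 0.0
```

>>> {"method": "jog_arm", "body": {
  "slide": [
    [-0.0363, -0.0081, 0],
    [-0.0363, -0.0081, 0],
    [-0.0363, -0.0081, 0],
    [-0.0363, -0.0081, 0],
    [-0.0363, -0.0081, 0],
    [-0.0363, -0.0081, 0],
    [-0.0363, -0.0081, 0],
    [-0.0363, -0.0081, 0],
    [-0.0363, -0.0081, 0],
    [0, 0, 0]
  ],
  "rot": [
    [0, 0, 0],
    [0, 0, 0],
    [0, 0, 0],
    [0, 0, 0],
    [0, 0, 0],
    [0, 0, 0],
    [0, 0, 0],
    [0, 0, 0],
    [0, 0, 0],
    [0, 0, 0]
  ]
}}

```text
t: 2.23
tcp_pos: [534.3, 112.2, 403.8]
tcp_rot: [[-0.932, 0.361, 0.003], [0.361, 0.932, -0.001], [-0.003, -0.0, -1.0]]
wrist_force: [1.0, 0.5, 0.7]
grip_width: -0.0
finger_force: 0.0
```

```bash
cat > look.py <<'E'
import sys
from h import *
np.set_printoptions(precision=1,suppress=True)
s=r.get_state(); im,d=r.grab_frame("wrist"); W=cloud("wrist",d,s); save(sys.argv[1],im); np.savez("w.npz",im=im,W=W,d=d)
I=im.astype(int)
print(s["tcp_pos"],s["joint_positions"]*57.3,s["wrist_force"])
red=(I[...,0]>110)&(I[...,1]<70)&(I[...,2]<70)&(W[...,2]>100)&(W[...,2]<175)
n,l=cv2.connectedComponents(red.astype(np.uint8))
for i in range(1,n):
    if (l==i).sum()>25: print("red",(l==i).sum(),np.median(W[l==i],0),W[l==i].min(0),W[l==i].max(0))
zz=W[...,2]
dark=(I.max(-1)<70)&(zz>130)&(zz<148)
n,l=cv2.connectedComponents(dark.astype(np.uint8))
for i in range(1,n):
    if (l==i).sum()>300: print("grip",(l==i).sum(),cv2.minAreaRect(W[l==i][:,:2].astype(np.float32)),np.median(zz[l==i]))
E
cat >> look.py <<'E'
hd=(zz>138)&(zz<149)&~dark
n,l=cv2.connectedComponents(hd.astype(np.uint8))
for i in range(1,n):
    if (l==i).sum()>500: print("head",(l==i).sum(),W[l==i].min(0),W[l==i].max(0),np.median(zz[l==i]))
E
python3 look.py w1.png; python3 -c "
from h import *
plan([601.5,53,323],73.8)"
```

```text
[534.3 112.2 403.8] [ 3.5 14.6 -2.  73.2 -0.1 24.6] [1.  0.5 0.7]
red 136 [447.9 140.1 141.1] [444.5 131.  132.3] [453.3 150.7 143.9]
grip 1776 ((497.99993896484375, 122.79673767089844), (14.511778831481934, 101.01969146728516), 75.1135025024414) 142.05717359990922
head 1680 [445.   97.8 138. ] [585.1 149.5 145. ] 141.56274659255934
t 2.28 tcp [531.9 113.6 403.8] slide [-0.0868 -0.0314  0.0809] rot [-0.      0.0001 -0.0274] deg [-0.   0.  -4.9] minrows 2.9422393922897316 0.6888483059913048
```

View pics/w1.png

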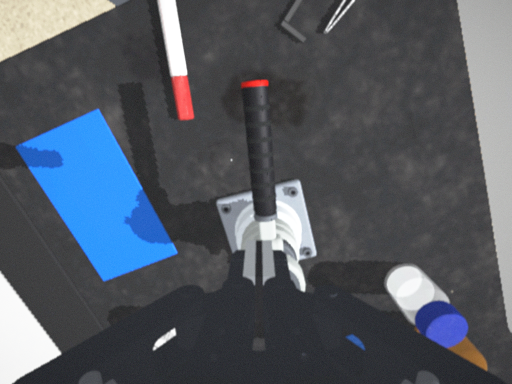

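>>> {"method": "jog_arm", "body": {
  "slide": [
    [-0.029, -0.0105, 0],
    [-0.029, -0.0105, 0],
    [-0.029, -0.0105, 0],
    [0, 0, 0.027],
    [0, 0, 0.027],
    [0, 0, 0.026],
    [0, 0, 0],
    [0, 0, 0]
  ],
  "rot": [
    [0, 0, -0.0135],
    [0, 0, -0.0135],
    [0, 0, 0],
    [0, 0, 0],
    [0, 0, 0],
    [0, 0, 0],
    [0, 0, 0],
    [0, 0, 0]
  ]
}}

```text
t: 2.95
tcp_pos: [600.6, 59.0, 323.8]
tcp_rot: [[-0.961, 0.276, -0.004], [0.276, 0.961, 0.0], [0.004, -0.001, -1.0]]
wrist_force: [-0.4, -0.0, 1.2]
grip_width: -0.003
finger_force: 0.0
```

```bash
python3 -c "
from h import *
plan([613.5-.272*6,93-.962*6,323],74.2)"; python3 look.py w2.png
```

```text
t 2.95 tcp [600.6  59.  323.8] slide [-0.0031  0.0302  0.0007] rot [-0.0002 -0.0013 -0.0011] deg [-0.  -0.2 -0.2] minrows 0.7291927205369448 0.042089016069680574
[600.6  59.  323.8] [-2.  23.1 -1.4 65.8  0.  14. ] [-0.4 -0.   1.2]
red 391 [606.3  78.5 158.2] [602.8  73.4 146.8] [613.6  83.9 161.2]
grip 2547 ((517.9767456054688, 114.30183410644531), (9.497397422790527, 58.89619064331055), 72.67981719970703) 140.33180374583955
head 11446 [493.2  65.2 138. ] [644.3 135.8 149. ] 143.43156434653974
```

View pics/w2.png

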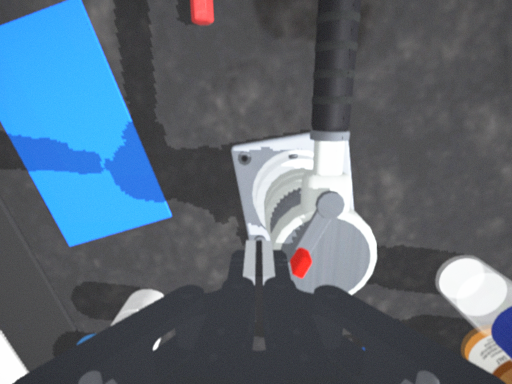

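>>> {"method": "jog_arm", "body": {
  "slide": [
    [-0.001, 0.005, 0],
    [-0.001, 0.005, 0],
    [-0.001, 0.005, 0],
    [0, 0.005, 0],
    [0, 0.005, 0],
    [0, 0.005, 0]
  ],
  "rot": [
    [0, 0, 0],
    [0, 0, 0],
    [0, 0, 0],
    [0, 0, 0],
    [0, 0, 0],
    [0, 0, 0]
  ]
}}

```text
t: 3.5
tcp_pos: [614.5, 86.7, 326.9]
tcp_rot: [[-0.961, 0.276, 0.005], [0.276, 0.961, -0.0], [-0.005, 0.001, -1.0]]
wrist_force: [2.1, -1.6, 5.7]
grip_width: 0.001
finger_force: 4.6
```

```bash
python3 look.py w3.png
```

```text
[614.5  86.7 326.9] [ 0.6 24.6  1.3 66.5 -0.  16.7] [ 2.1 -1.6  5.7]
red 128 [611.   97.3 156.5] [609.9  94.6 147.1] [613.2  99.8 162.6]
grip 2016 ((521.6845703125, 117.19522857666016), (10.507988929748535, 52.066184997558594), 72.59872436523438) 138.5734215957682
head 2208 [500.4 104.4 138. ] [558.6 135.5 143.5] 140.13960227949505
head 7421 [556.6  61.4 138. ] [644.7 123.  149. ] 143.93452195707442
```

>>> {"method": "jog_arm", "body": {
  "slide": [
    [0.001, 0.004, 0],
    [0.001, 0.004, 0],
    [0, 0.003, 0],
    [0, 0, 0],
    [0, 0, 0]
  ],
  "rot": [
    [0, 0, 0],
    [0, 0, 0],
    [0, 0, 0],
    [0, 0, 0],
    [0, 0, 0]
  ]
}}

```text
t: 3.97
tcp_pos: [614.9, 98.1, 326.3]
tcp_rot: [[-0.961, 0.276, 0.003], [0.276, 0.961, 0.001], [-0.003, 0.001, -1.0]]
wrist_force: [1.4, -0.3, 7.3]
grip_width: -0.005
finger_force: 4.1
```

```bash
python3 look.py w4.png
```

```text
[614.9  98.1 326.3] [ 1.7 24.9  1.7 66.7  0.  17.7] [ 1.4 -0.3  7.3]
red 197 [611.1 110.  157.8] [609.4 106.1 146.7] [620.1 112.7 170.7]
grip 2151 ((520.6465454101562, 119.24176025390625), (14.054170608520508, 54.648765563964844), 70.62211608886719) 137.5287627087671
head 1295 [503.1 106.  138. ] [554.3 130.4 142.3] 139.33998405735272
head 6787 [563.2  62.8 138. ] [640.7 123.7 149. ] 144.1768886181294
```

View pics/w4.png

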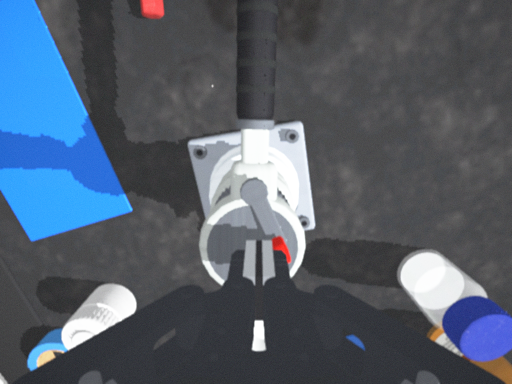

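>>> {"method": "jog_arm", "body": {
  "slide": [
    [0, -0.003, -0.02],
    [0, 0, -0.03],
    [0.035, 0, -0.01],
    [0.035, 0, 0],
    [0.035, 0, 0],
    [0.02, 0, 0],
    [0, 0, 0],
    [0, 0, 0]
  ],
  "rot": [
    [0, 0, 0],
    [0, 0, 0],
    [0, 0, 0],
    [0, 0, 0],
    [0, 0, 0],
    [0, 0, 0],
    [0, 0, 0],
    [0, 0, 0]
  ],
  "grip": 0.4
}}

```text
t: 4.68
tcp_pos: [492.1, 129.8, 384.8]
tcp_rot: [[-0.961, 0.275, -0.0], [0.275, 0.961, 0.001], [0.001, 0.0, -1.0]]
wrist_force: [0.2, -0.1, 0.6]
grip_width: 0.701
finger_force: 0.0
```

```bash
python3 look.py w5.png; python3 -c "
from h import *
plan([488.4,128.4,289],74.2)"
```

```text
[492.1 129.8 384.8] [ 5.7 11.  -9.3 69.7  0.  21.7] [ 0.2 -0.1  0.6]
red 144 [447.5 144.  131.4] [444.1 135.  123.4] [453.5 154.8 135.5]
red 49 [610.4 108.8 150.8] [609.  104.8 146.5] [614.4 111.8 154.3]
grip 1650 ((498.37939453125, 128.1844024658203), (17.713401794433594, 101.43782806396484), 73.65330505371094) 135.73287655205485
head 2337 [566.7  64.5 138. ] [624.2 123.9 148.9] 143.99007975553346
t 4.73 tcp [493.2 129.5 384.8] slide [ 0.0043 -0.0024  0.0958] rot [ 0.0002  0.0001 -0.0011] deg [ 0.   0.  -0.2] minrows 2.300554200396794 0.02727645519719966
```

View pics/w5.png

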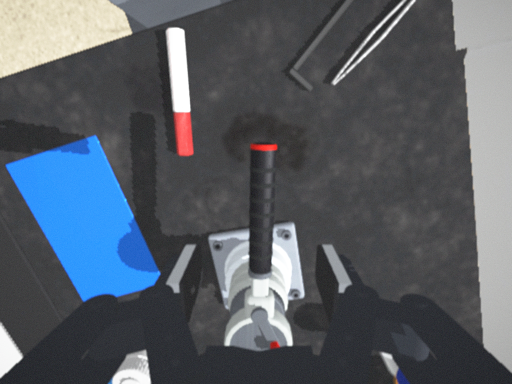

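```bash
python3 - <<'E'
from h import *
np.set_printoptions(precision=1,suppress=True)
for c in ("top","scene","wrist"):
    s=r.get_state(); im,d=r.grab_frame(c); W=cloud(c,d,s); I=im.astype(int)
    red=(I[...,0]>110)&(I[...,1]<70)&(I[...,2]<70)&(W[...,2]>100)&(abs(W[...,0]-580)<180)&(abs(W[...,1]-90)<120)&(W[...,2]<175)
    n,l=cv2.connectedComponents(red.astype(np.uint8))
    for i in range(1,n):
        if (l==i).sum()>5: print(c,"red",(l==i).sum(),np.median(W[l==i],0),W[l==i].max(0))
    # grip heights along handle axis
    u=(W[...,:2]-[613.5,93])@np.array([-.962,.272]); v=(W[...,:2]-[613.5,93])@np.array([-.272,-.962])
    for a in range(-30,190,20):
        k=(u>a)&(u<a+20)&(abs(v)<12)&(W[...,2]>110)&(W[...,2]<150)
        if k.sum()>4: print(c,a,k.sum(),np.median(W[...,2][k]),np.median(v[k]))
E
```

```text
top red 11 [613.4 108.6 157.7] [617.6 111.  161.1]
top -30 83 144.63834981347202 0.029465187377966485
top -10 89 144.37952119918236 0.04620711930089786
top 10 89 143.75286758564425 0.003982912301091497
top 30 87 139.9694237770624 -0.4517701846778466
top 50 62 135.93004379073454 -1.9401270434059106
top 70 72 136.95486147460787 -1.7101567287401709
top 90 17 134.79733330312456 1.8632657486360233
wrist red 142 [447.7 144.1 131.8] [453.2 154.6 135.1]
wrist red 64 [610.4 109.1 151.7] [617.4 112.1 156.8]
wrist -10 393 144.85196173232367 0.6170265331961927
wrist 10 523 144.43258304633457 0.5472170964253527
wrist 30 729 140.4016980999781 -0.41826930836470594
wrist 50 389 137.05324795531624 -2.1741562194650337
wrist 70 501 137.95063035565843 -2.2370866763958404
wrist 90 527 136.95729893160402 -2.291215559075479
wrist 110 559 135.7809711234475 -3.132186351062684
wrist 130 577 134.69047710178486 -3.189480665022533
wrist 150 595 133.59405898772883 -3.2608090246202317
wrist 170 188 132.23818857775717 -4.012874946940878
```

>>> {"method": "jog_arm", "body": {
  "slide": [
    [0.013, 0.001, 0.034],
    [0, 0, 0.035],
    [0, 0, 0.035],
    [0, 0, 0],
    [0, 0, 0]
  ],
  "rot": [
    [0, 0, 0.009],
    [0, 0, 0],
    [0, 0, 0],
    [0, -0.0178, 0],
    [0, 0, 0]
  ]
}}

```text
t: 5.3
tcp_pos: [480.4, 133.3, 277.9]
tcp_rot: [[-0.951, 0.304, 0.05], [0.303, 0.953, -0.018], [-0.053, -0.002, -0.999]]
wrist_force: [-0.1, 0.1, 0.1]
grip_width: 0.704
finger_force: 0.0
```

>>> {"method": "jog_arm", "body": {
  "slide": [
    [0, 0, 0],
    [0, 0, 0],
    [0, 0, 0],
    [0, 0, 0],
    [0, 0, 0],
    [0, 0, 0]
  ],
  "rot": [
    [0, 0, 0],
    [0, 0, 0],
    [0, 0, 0],
    [0, 0, 0],
    [0, 0, 0],
    [0, 0, 0]
  ],
  "grip": -1,
  "force": 40
}}

```text
t: 5.8
tcp_pos: [481.9, 133.8, 281.7]
tcp_rot: [[-0.951, 0.303, 0.056], [0.302, 0.953, -0.016], [-0.058, 0.002, -0.998]]
wrist_force: [2.3, 2.1, 1.4]
grip_width: 0.229
finger_force: 40.9
```

```bash
python3 -c "
from h import *
print(r.get_state())"
```

```text
{'t': 5.8, 'joint_positions': array([ 0.11599149,  0.2199713 , -0.3944629 ,  0.90251153, -0.02239751,
        0.4231915 ]), 'qd': array([ 0.0022858 , -0.00113899, -0.00487463, -0.00579333, -0.00267833,
        0.00068835]), 'tau': array([ -0.95158406, -39.2007637 ,  25.37651896,   0.59304222,
        -0.49144791,   0.30660848]), 'tcp_pos': array([481.9228383 , 133.8332094 , 281.68067648]), 'tcp_rot': array([[-0.95136753,  0.30291779,  0.05604138],
       [ 0.30249886,  0.95301515, -0.01601751],
       [-0.05826027,  0.00171392, -0.99829996]]), 'wrist_force': array([2.29105395, 2.12702795, 1.40432248]), 'torque': array([ 0.3627108 , -0.55693893,  0.35666517]), 'finger_force': 40.93589007854462, 'grip_width': 0.2294025974111288}
```

>>> {"method": "jog_arm", "body": {
  "slide": [
    [-0.003, 0, -0.002],
    [-0.003, 0, -0.002],
    [-0.003, 0, -0.002],
    [0, 0, 0],
    [0, 0, 0]
  ],
  "rot": [
    [0, 0.006, 0],
    [0, 0.006, 0],
    [0, 0.006, 0],
    [0, 0, 0],
    [0, 0, 0]
  ]
}}

```text
t: 6.22
tcp_pos: [490.6, 131.1, 287.9]
tcp_rot: [[-0.953, 0.303, 0.003], [0.303, 0.953, 0.001], [-0.003, 0.002, -1.0]]
wrist_force: [4.1, 1.5, 2.6]
grip_width: 0.227
finger_force: 41.0
```

```bash
cat > arc.py <<'E'
from h import *
C=np.array([613.3,92.5])
def f():
    s=r.get_state(); p=np.array(s["tcp_pos"]); z=s["tcp_rot"][:,2]
    g=p+155*z; d=g[:2]-C; rad=np.linalg.norm(d); th=np.degrees(np.arctan2(d[1],d[0]))
    t=np.array([-d[1],d[0]])/rad; F=np.array(s["wrist_force"]); y=s["tcp_rot"][:,1]
    print("t %.2f th %.1f rad %.1f z %.1f Ft %.2f Fr %.2f Fz %.2f yaw %.1f width %.3f"%(s["t"],th,rad,g[2],F[:2]@t,F[:2]@d/rad,F[2],np.degrees(np.arctan2(y[1],y[0])),s["grip_width"]),"torque",np.round(s["torque"],2),"tilt",np.round(z,3),"q",np.round(s["joint_positions"],2))
f()
E
python3 arc.py
```

```text
t 6.22 th 162.4 rad 128.2 z 132.9 Ft -2.64 Fr -3.41 Fz 2.64 yaw 72.3 width 0.227 torque [ 0.35 -1.17  0.35] tilt [ 0.003  0.001 -1.   ] q [ 0.1   0.25 -0.34  0.98  0.    0.41]
```

>>> {"method": "jog_arm", "body": {
  "slide": [
    [-0.00012, -0.0056, 0],
    [-0.00012, -0.0056, 0],
    [-0.00012, -0.0056, 0],
    [-0.00012, -0.0056, 0],
    [-0.00012, -0.0056, 0],
    [-0.00012, -0.0056, 0],
    [-0.00012, -0.0056, 0],
    [-0.00012, -0.0056, 0],
    [0, 0, 0],
    [0, 0, 0]
  ],
  "rot": [
    [0, 0, -0.0139],
    [0, 0, -0.0139],
    [0, 0, -0.0139],
    [0, 0, -0.0139],
    [0, 0, -0.0139],
    [0, 0, -0.0139],
    [0, 0, -0.0139],
    [0, 0, -0.0139],
    [0, 0, 0],
    [0, 0, 0]
  ]
}}

```text
t: 7.05
tcp_pos: [484.9, 86.8, 287.9]
tcp_rot: [[-0.999, -0.04, 0.005], [-0.04, 0.999, 0.002], [-0.005, 0.001, -1.0]]
wrist_force: [6.3, 2.5, 0.1]
grip_width: 0.229
finger_force: 39.1
```

```bash
python3 arc.py
```

```text
t 7.05 th -177.6 rad 127.7 z 132.9 Ft -2.20 Fr -6.44 Fz 0.06 yaw 92.3 width 0.229 torque [ 0.72 -1.53 -0.07] tilt [ 0.005  0.002 -1.   ] q [ 0.01  0.22 -0.37  0.97  0.   -0.03]
```

```bash
sed -i 's|^f()|    print("M %.2f"%(rad*(F[:2]@t)/1000+s["torque"][2]))\nf()|' arc.py
```

>>> {"method": "jog_arm", "body": {
  "slide": [
    [-0.0006, -0.0056, 0],
    [-0.0006, -0.0056, 0],
    [-0.00012, -0.0056, 0],
    [-0.00012, -0.0056, 0],
    [-0.00012, -0.0056, 0],
    [-0.00012, -0.0056, 0],
    [-0.00012, -0.0056, 0],
    [-0.00012, -0.0056, 0],
    [0, 0, 0],
    [0, 0, 0]
  ],
  "rot": [
    [0, 0, -0.0139],
    [0, 0, -0.0139],
    [0, 0, -0.0139],
    [0, 0, -0.0139],
    [0, 0, -0.0139],
    [0, 0, -0.0139],
    [0, 0, -0.0139],
    [0, 0, -0.0139],
    [0, 0, 0],
    [0, 0, 0]
  ]
}}

```text
t: 7.88
tcp_pos: [494.7, 43.4, 287.6]
tcp_rot: [[-0.925, -0.379, 0.003], [-0.379, 0.925, 0.002], [-0.003, 0.001, -1.0]]
wrist_force: [5.0, 3.1, 2.3]
grip_width: 0.227
finger_force: 39.2
```

```bash
python3 arc.py
```

```text
t 7.88 th -157.6 rad 127.8 z 132.6 Ft -0.96 Fr -5.77 Fz 2.30 yaw 112.3 width 0.227 torque [ 0.78 -1.11 -0.24] tilt [ 0.003  0.002 -1.   ] q [-0.07  0.23 -0.36  0.97  0.   -0.46]
M -0.36
```

```bash
python3 look.py w6.png | grep red
```

```text
red 501 [453.6  25.3 139.5] [448.7  15.8 126.6] [459.8  34.9 142.5]
```

View pics/w6.png

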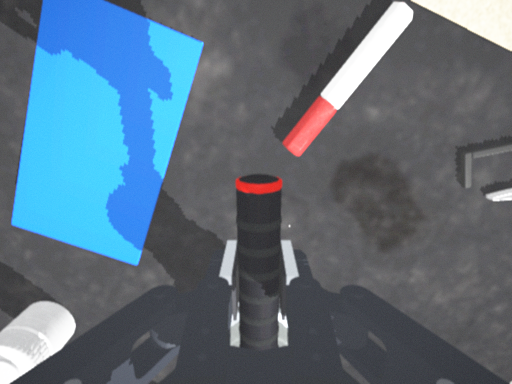

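>>> {"method": "jog_arm", "body": {
  "slide": [
    [-0.0003, -0.0034, 0],
    [-0.0003, -0.0034, 0]
  ],
  "rot": [
    [0, 0, -0.0083],
    [0, 0, -0.0083]
  ]
}}

```text
t: 8.1
tcp_pos: [497.5, 37.7, 287.5]
tcp_rot: [[-0.904, -0.428, 0.002], [-0.428, 0.904, 0.001], [-0.002, 0.0, -1.0]]
wrist_force: [3.2, 3.6, 2.4]
grip_width: 0.228
finger_force: 39.3
```

```bash
python3 arc.py
```

```text
t 8.10 th -154.7 rad 127.8 z 132.5 Ft -1.88 Fr -4.46 Fz 2.45 yaw 115.4 width 0.228 torque [ 0.77 -0.81 -0.42] tilt [ 0.002  0.001 -1.   ] q [-0.09  0.24 -0.36  0.98  0.   -0.53]
M -0.66
```

>>> {"method": "jog_arm", "body": {
  "slide": [
    [-0.0003, -0.0039, 0],
    [-0.0003, -0.0039, 0],
    [-0.0003, -0.0039, 0],
    [-0.0003, -0.0039, 0]
  ],
  "rot": [
    [0, 0, -0.0097],
    [0, 0, -0.0097],
    [0, 0, -0.0097],
    [0, 0, -0.0097]
  ]
}}

```text
t: 8.43
tcp_pos: [505.1, 24.2, 287.2]
tcp_rot: [[-0.845, -0.535, -0.0], [-0.535, 0.845, 0.001], [-0.0, 0.001, -1.0]]
wrist_force: [-0.1, 1.8, 4.2]
grip_width: 0.225
finger_force: 39.7
```

```bash
python3 arc.py
```

```text
t 8.43 th -147.8 rad 127.9 z 132.2 Ft -1.61 Fr -0.88 Fz 4.15 yaw 122.3 width 0.225 torque [ 0.44 -0.39 -0.44] tilt [-0.     0.001 -1.   ] q [-0.11  0.25 -0.34  0.98  0.   -0.68]
M -0.64
```

>>> {"method": "jog_arm", "body": {
  "slide": [
    [-0.0001, -0.0034, 0],
    [-0.0001, -0.0034, 0]
  ],
  "rot": [
    [0, 0, -0.0083],
    [0, 0, -0.0083]
  ]
}}

```text
t: 8.6
tcp_pos: [508.9, 18.5, 287.2]
tcp_rot: [[-0.816, -0.578, -0.001], [-0.578, 0.816, 0.001], [0.0, 0.001, -1.0]]
wrist_force: [-0.2, 1.6, 4.0]
grip_width: 0.231
finger_force: 39.7
```

```bash
python3 arc.py
```

```text
t 8.60 th -144.7 rad 127.9 z 132.2 Ft -1.37 Fr -0.75 Fz 3.98 yaw 125.3 width 0.231 torque [ 0.46 -0.35 -0.43] tilt [-0.001  0.001 -1.   ] q [-0.12  0.26 -0.33  0.98  0.   -0.74]
M -0.61
```

>>> {"method": "jog_arm", "body": {
  "slide": [
    [-0.0001, -0.0039, 0],
    [-0.0001, -0.0039, 0]
  ],
  "rot": [
    [0, 0, -0.0097],
    [0, 0, -0.0097]
  ]
}}

```text
t: 8.77
tcp_pos: [513.6, 12.3, 287.2]
tcp_rot: [[-0.779, -0.627, -0.001], [-0.627, 0.779, 0.0], [0.0, 0.001, -1.0]]
wrist_force: [0.6, 1.4, 3.7]
grip_width: 0.23
finger_force: 39.8
```

```bash
python3 arc.py
```

```text
t 8.77 th -141.2 rad 128.0 z 132.2 Ft -0.77 Fr -1.34 Fz 3.72 yaw 128.8 width 0.230 torque [ 0.37 -0.3  -0.51] tilt [-0.001  0.    -1.   ] q [-0.13  0.26 -0.32  0.99  0.   -0.81]
M -0.61
```

>>> {"method": "jog_arm", "body": {
  "slide": [
    [-0.0002, -0.0039, 0],
    [-0.0002, -0.0039, 0]
  ],
  "rot": [
    [0, 0, -0.0097],
    [0, 0, -0.0097]
  ]
}}

```text
t: 8.93
tcp_pos: [518.7, 6.4, 287.1]
tcp_rot: [[-0.74, -0.673, -0.001], [-0.673, 0.74, -0.0], [0.001, 0.001, -1.0]]
wrist_force: [-1.0, -0.8, 4.3]
grip_width: 0.223
finger_force: 40.0
```

```bash
python3 arc.py
```

```text
t 8.93 th -137.7 rad 128.1 z 132.1 Ft -0.06 Fr 1.31 Fz 4.29 yaw 132.3 width 0.223 torque [ 0.05 -0.14 -0.5 ] tilt [-0.001 -0.    -1.   ] q [-0.14  0.27 -0.31  0.99 -0.   -0.88]
M -0.50
```

>>> {"method": "jog_arm", "body": {
  "slide": [
    [-0.0001, -0.0039, 0],
    [-0.0001, -0.0039, 0]
  ],
  "rot": [
    [0, 0, -0.0097],
    [0, 0, -0.0097]
  ]
}}

```text
t: 9.1
tcp_pos: [524.1, 0.8, 287.1]
tcp_rot: [[-0.698, -0.716, -0.002], [-0.716, 0.698, -0.001], [0.002, 0.001, -1.0]]
wrist_force: [-0.6, 0.5, 3.4]
grip_width: 0.228
finger_force: 40.2
```

```bash
python3 arc.py
```

```text
t 9.10 th -134.3 rad 128.2 z 132.1 Ft -0.81 Fr 0.07 Fz 3.38 yaw 135.8 width 0.228 torque [ 0.12 -0.01 -0.42] tilt [-0.002 -0.001 -1.   ] q [-0.15  0.28 -0.29  1.   -0.   -0.95]
M -0.52
```

>>> {"method": "jog_arm", "body": {
  "slide": [
    [-0.0001, -0.0039, 0],
    [-0.0001, -0.0039, 0]
  ],
  "rot": [
    [0, 0, -0.0097],
    [0, 0, -0.0097]
  ]
}}

```text
t: 9.27
tcp_pos: [529.8, -4.5, 287.0]
tcp_rot: [[-0.653, -0.758, -0.002], [-0.758, 0.653, -0.001], [0.002, 0.001, -1.0]]
wrist_force: [-1.7, -1.0, 4.1]
grip_width: 0.228
finger_force: 40.6
```

```bash
python3 arc.py
```

```text
t 9.27 th -130.8 rad 128.3 z 132.0 Ft -0.61 Fr 1.89 Fz 4.14 yaw 139.2 width 0.228 torque [-0.03  0.01 -0.55] tilt [-0.002 -0.001 -1.   ] q [-0.16  0.29 -0.28  1.   -0.   -1.02]
M -0.63
```

>>> {"method": "jog_arm", "body": {
  "slide": [
    [0, -0.0039, 0],
    [0, -0.0039, 0]
  ],
  "rot": [
    [0, 0, -0.0097],
    [0, 0, -0.0097]
  ]
}}

```text
t: 9.43
tcp_pos: [535.7, -9.5, 287.0]
tcp_rot: [[-0.606, -0.796, -0.002], [-0.796, 0.606, -0.001], [0.002, 0.001, -1.0]]
wrist_force: [-1.4, 0.3, 4.4]
grip_width: 0.227
finger_force: 41.1
```

```bash
python3 arc.py
```

```text
t 9.43 th -127.4 rad 128.4 z 132.0 Ft -1.31 Fr 0.57 Fz 4.41 yaw 142.7 width 0.227 torque [ 0.1   0.05 -0.72] tilt [-0.002 -0.001 -1.   ] q [-0.17  0.3  -0.26  1.   -0.   -1.09]
M -0.89
```

>>> {"method": "jog_arm", "body": {
  "slide": [
    [0, 0, 0],
    [0, 0, 0]
  ],
  "rot": [
    [0, 0, 0],
    [0, 0, 0]
  ]
}}

```text
t: 9.6
tcp_pos: [535.8, -9.5, 286.9]
tcp_rot: [[-0.607, -0.795, -0.002], [-0.795, 0.607, -0.001], [0.002, 0.001, -1.0]]
wrist_force: [-2.6, -2.1, 5.5]
grip_width: 0.226
finger_force: 40.6
```

```bash
python3 arc.py
```

```text
t 9.60 th -127.3 rad 128.4 z 131.9 Ft -0.78 Fr 3.22 Fz 5.46 yaw 142.6 width 0.226 torque [-0.29  0.26 -0.57] tilt [-0.002 -0.001 -1.   ] q [-0.17  0.3  -0.26  1.   -0.   -1.09]
M -0.67
```

>>> {"method": "jog_arm", "body": {
  "slide": [
    [0, -0.0014, 0],
    [0, -0.0014, 0]
  ],
  "rot": [
    [0, 0, -0.0035],
    [0, 0, -0.0035]
  ]
}}

```text
t: 9.77
tcp_pos: [538.1, -11.1, 286.9]
tcp_rot: [[-0.587, -0.809, -0.002], [-0.809, 0.587, -0.001], [0.002, 0.001, -1.0]]
wrist_force: [-5.0, -4.0, 5.7]
grip_width: 0.225
finger_force: 41.2
```

```bash
python3 arc.py
```

```text
t 9.77 th -126.0 rad 128.4 z 131.9 Ft -1.66 Fr 6.21 Fz 5.67 yaw 144.0 width 0.225 torque [-0.56  0.55 -0.67] tilt [-0.002 -0.001 -1.   ] q [-0.17  0.31 -0.26  1.01 -0.   -1.11]
M -0.88
```

>>> {"method": "jog_arm", "body": {
  "slide": [
    [0.0005, -0.0011, 0],
    [0.0005, -0.0011, 0]
  ],
  "rot": [
    [0, 0, -0.0028],
    [0, 0, -0.0028]
  ]
}}

```text
t: 9.93
tcp_pos: [539.9, -12.9, 286.9]
tcp_rot: [[-0.573, -0.82, -0.001], [-0.82, 0.573, 0.001], [0.0, 0.001, -1.0]]
wrist_force: [-1.5, -0.4, 4.1]
grip_width: 0.228
finger_force: 41.0
```

```bash
python3 arc.py
```

```text
t 9.93 th -124.9 rad 128.5 z 131.9 Ft -1.01 Fr 1.20 Fz 4.09 yaw 145.1 width 0.228 torque [ 0.1   0.13 -0.68] tilt [-0.001  0.001 -1.   ] q [-0.17  0.31 -0.25  1.01  0.   -1.13]
M -0.81
```

>>> {"method": "jog_arm", "body": {
  "slide": [
    [0, -0.0022, 0],
    [0, -0.0022, 0]
  ],
  "rot": [
    [0, 0, -0.0056],
    [0, 0, -0.0056]
  ]
}}

```text
t: 10.1
tcp_pos: [543.7, -15.5, 286.8]
tcp_rot: [[-0.542, -0.84, -0.001], [-0.84, 0.542, 0.0], [0.0, 0.001, -1.0]]
wrist_force: [-3.2, -1.5, 4.4]
grip_width: 0.227
finger_force: 41.4
```

```bash
python3 arc.py
```

```text
t 10.10 th -122.9 rad 128.5 z 131.8 Ft -1.92 Fr 2.98 Fz 4.37 yaw 147.2 width 0.227 torque [-0.14  0.44 -0.72] tilt [-0.001  0.    -1.   ] q [-0.18  0.32 -0.24  1.01  0.   -1.17]
M -0.96
```

>>> {"method": "jog_arm", "body": {
  "slide": [
    [0.0002, -0.0017, 0],
    [0, -0.0017, 0]
  ],
  "rot": [
    [0, 0, -0.0042],
    [0, 0, -0.0042]
  ]
}}

```text
t: 10.27
tcp_pos: [546.6, -17.5, 286.8]
tcp_rot: [[-0.52, -0.854, -0.001], [-0.854, 0.52, 0.001], [-0.0, 0.001, -1.0]]
wrist_force: [-2.5, -1.0, 3.6]
grip_width: 0.228
finger_force: 41.2
```

```bash
python3 arc.py
```

```text
t 10.27 th -121.3 rad 128.6 z 131.8 Ft -1.59 Fr 2.13 Fz 3.60 yaw 148.7 width 0.228 torque [ 0.11  0.28 -0.73] tilt [-0.001  0.001 -1.   ] q [-0.18  0.32 -0.24  1.01  0.   -1.2 ]
M -0.94
```

>>> {"method": "jog_arm", "body": {
  "slide": [
    [0, -0.0028, 0],
    [0, -0.0028, 0]
  ],
  "rot": [
    [0, 0, -0.0069],
    [0, 0, -0.0069]
  ]
}}

```text
t: 10.43
tcp_pos: [551.5, -20.3, 286.8]
tcp_rot: [[-0.482, -0.876, -0.001], [-0.876, 0.482, 0.001], [-0.0, 0.001, -1.0]]
wrist_force: [-3.0, -0.3, 4.1]
grip_width: 0.225
finger_force: 41.7
```

```bash
python3 arc.py
```

```text
t 10.43 th -118.8 rad 128.7 z 131.8 Ft -2.45 Fr 1.73 Fz 4.06 yaw 151.2 width 0.225 torque [ 0.15  0.46 -0.78] tilt [-0.001  0.001 -1.   ] q [-0.18  0.33 -0.22  1.02  0.   -1.25]
M -1.10
```

>>> {"method": "jog_arm", "body": {
  "slide": [
    [0, 0, 0],
    [0, 0, 0],
    [0, 0, 0]
  ],
  "rot": [
    [0, 0, 0],
    [0, 0, 0],
    [0, 0, 0]
  ]
}}

```text
t: 10.68
tcp_pos: [551.4, -20.3, 286.9]
tcp_rot: [[-0.484, -0.875, -0.001], [-0.875, 0.484, 0.0], [-0.0, 0.001, -1.0]]
wrist_force: [-2.9, 0.4, 3.3]
grip_width: 0.227
finger_force: 40.9
```

```bash
python3 arc.py; python3 - <<'E'
from h import *
np.set_printoptions(precision=1,suppress=True)
for c in ("top","scene"):
    im,d=r.grab_frame(c); W=cloud(c,d); I=im.astype(int)
    save(c+"2.png",im[130:300,170:400])
    red=(I[...,0]>110)&(I[...,1]<70)&(I[...,2]<70)&(W[...,2]>100)&(abs(W[...,0]-580)<180)&(abs(W[...,1]-60)<150)&(W[...,2]<175)
    n,l=cv2.connectedComponents(red.astype(np.uint8))
    for i in range(1,n):
        if (l==i).sum()>5: print(c,"red",(l==i).sum(),np.median(W[l==i],0),W[l==i].max(0))
E
python3 -c "
import cv2;a=cv2.imread('pics/top2.png');cv2.imwrite('pics/top2b.png',cv2.resize(a,None,fx=3.4,fy=3.4,interpolation=cv2.INTER_CUBIC))"
```

```text
t 10.68 th -118.8 rad 128.7 z 131.9 Ft -2.73 Fr 1.05 Fz 3.29 yaw 151.1 width 0.227 torque [ 0.21  0.38 -0.72] tilt [-0.001  0.    -1.   ] q [-0.18  0.33 -0.22  1.01  0.   -1.25]
M -1.07
top red 12 [599.2  95.2 158.6] [601.7  99.7 159.9]
```

View pics/top2b.png

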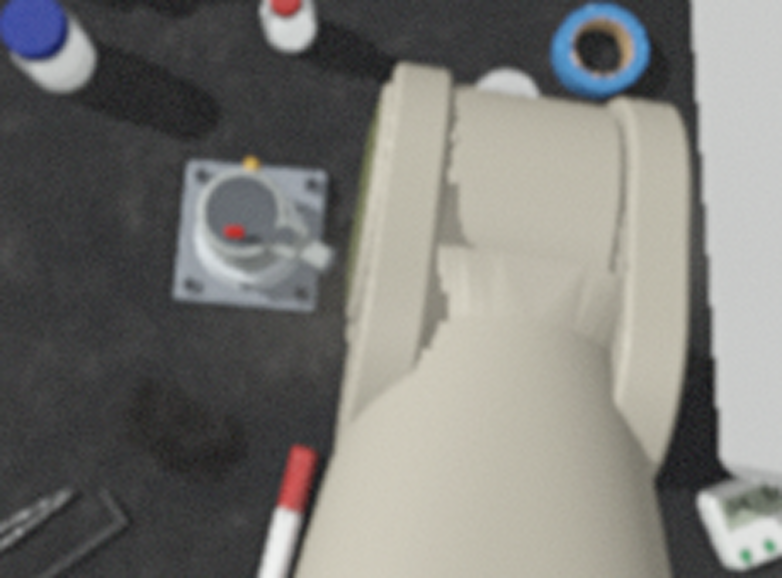

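>>> {"method": "jog_arm", "body": {
  "slide": [
    [0, 0.0028, 0],
    [0, 0.0028, 0]
  ],
  "rot": [
    [0, 0, 0.0069],
    [0, 0, 0.0069]
  ]
}}

```text
t: 10.95
tcp_pos: [546.8, -17.6, 287.1]
tcp_rot: [[-0.523, -0.852, 0.001], [-0.852, 0.523, 0.0], [-0.0, -0.001, -1.0]]
wrist_force: [-1.0, -0.9, 2.6]
grip_width: 0.229
finger_force: 39.6
```

```bash
python3 arc.py
```

```text
t 10.95 th -121.1 rad 128.5 z 132.1 Ft -0.41 Fr 1.26 Fz 2.59 yaw 148.5 width 0.229 torque [ 0.09 -0.   -0.38] tilt [ 0.001  0.    -1.   ] q [-0.18  0.32 -0.24  1.01  0.   -1.2 ]
M -0.43
```

>>> {"method": "jog_arm", "body": {
  "slide": [
    [0, 0.0045, 0],
    [0, 0.0045, 0]
  ],
  "rot": [
    [0, 0, 0.0111],
    [0, 0, 0.0111]
  ]
}}

```text
t: 11.12
tcp_pos: [539.4, -12.7, 287.4]
tcp_rot: [[-0.581, -0.814, 0.002], [-0.814, 0.581, -0.0], [-0.001, -0.002, -1.0]]
wrist_force: [1.0, 0.0, 2.6]
grip_width: 0.231
finger_force: 39.3
```

```bash
python3 arc.py
```

```text
t 11.12 th -125.0 rad 128.4 z 132.4 Ft 0.77 Fr -0.57 Fz 2.57 yaw 144.5 width 0.231 torque [ 0.09 -0.23 -0.1 ] tilt [ 0.002 -0.    -1.   ] q [-0.17  0.31 -0.26  1.    0.   -1.12]
M -0.00
```

>>> {"method": "jog_arm", "body": {
  "slide": [
    [0, 0.0045, 0],
    [0, 0.0045, 0]
  ],
  "rot": [
    [0, 0, 0.0111],
    [0, 0, 0.0111]
  ]
}}

```text
t: 11.28
tcp_pos: [532.2, -7.2, 287.4]
tcp_rot: [[-0.636, -0.772, 0.002], [-0.772, 0.636, 0.0], [-0.002, -0.002, -1.0]]
wrist_force: [1.9, 0.3, 2.3]
grip_width: 0.227
finger_force: 39.2
```

```bash
python3 arc.py
```

```text
t 11.28 th -129.0 rad 128.2 z 132.4 Ft 1.29 Fr -1.45 Fz 2.30 yaw 140.5 width 0.227 torque [ 0.23 -0.34 -0.12] tilt [ 0.002  0.    -1.   ] q [-0.16  0.3  -0.28  1.    0.   -1.05]
M 0.05
```

>>> {"method": "jog_arm", "body": {
  "slide": [
    [-0.0001, 0.0056, 0],
    [-0.0001, 0.0056, 0]
  ],
  "rot": [
    [0, 0, 0.0139],
    [0, 0, 0.0139]
  ]
}}

```text
t: 11.45
tcp_pos: [523.8, 0.3, 287.3]
tcp_rot: [[-0.701, -0.713, 0.002], [-0.713, 0.701, 0.0], [-0.002, -0.001, -1.0]]
wrist_force: [0.6, -0.6, 1.2]
grip_width: 0.226
finger_force: 39.2
```

```bash
python3 arc.py
```

```text
t 11.45 th -134.1 rad 128.3 z 132.3 Ft 0.83 Fr 0.05 Fz 1.16 yaw 135.5 width 0.226 torque [ 0.17 -0.36 -0.07] tilt [ 0.002  0.    -1.   ] q [-0.15  0.28 -0.3   0.99  0.   -0.95]
M 0.04
```

>>> {"method": "jog_arm", "body": {
  "slide": [
    [0, 0, 0],
    [0, 0, 0],
    [0, 0, 0],
    [0, 0, 0]
  ],
  "rot": [
    [0, 0, 0],
    [0, 0, 0],
    [0, 0, 0],
    [0, 0, 0]
  ],
  "grip": -0.3
}}

```text
t: 11.78
tcp_pos: [523.4, -0.0, 286.8]
tcp_rot: [[-0.699, -0.715, -0.001], [-0.715, 0.699, 0.0], [0.0, 0.001, -1.0]]
wrist_force: [0.4, -0.5, -0.3]
grip_width: 0.348
finger_force: 0.0
```

```bash
python3 arc.py
```

```text
t 11.78 th -134.2 rad 129.0 z 131.8 Ft 0.64 Fr 0.08 Fz -0.26 yaw 135.6 width 0.348 torque [-0.03 -0.03  0.  ] tilt [-0.001  0.    -1.   ] q [-0.15  0.28 -0.3   0.99  0.   -0.95]
M 0.08
```

>>> {"method": "jog_arm", "body": {
  "slide": [
    [0, 0, 0],
    [0, 0, 0],
    [0, 0, 0],
    [0, 0, 0],
    [0, 0, 0]
  ],
  "rot": [
    [0, 0, 0],
    [0, 0, 0],
    [0, 0, 0],
    [0, 0, 0],
    [0, 0, 0]
  ],
  "grip": -1
}}

```text
t: 12.2
tcp_pos: [523.5, -0.2, 287.0]
tcp_rot: [[-0.7, -0.714, -0.0], [-0.714, 0.7, -0.0], [0.0, -0.0, -1.0]]
wrist_force: [0.5, -1.9, 0.0]
grip_width: 0.228
finger_force: 41.7
```

```bash
python3 arc.py
```

```text
t 12.20 th -134.1 rad 129.1 z 132.0 Ft 1.63 Fr 1.02 Fz 0.04 yaw 135.6 width 0.228 torque [-0.28 -0.23 -0.26] tilt [-0. -0. -1.] q [-0.15  0.28 -0.3   0.99 -0.   -0.95]
M -0.05
```

>>> {"method": "jog_arm", "body": {
  "slide": [
    [-0.0001, -0.0056, 0],
    [-0.0001, -0.0056, 0]
  ],
  "rot": [
    [0, 0, -0.0139],
    [0, 0, -0.0139]
  ]
}}

```text
t: 12.37
tcp_pos: [531.8, -7.7, 287.1]
tcp_rot: [[-0.633, -0.774, -0.0], [-0.774, 0.633, -0.0], [0.0, -0.0, -1.0]]
wrist_force: [1.2, -0.5, -0.5]
grip_width: 0.228
finger_force: 41.8
```

```bash
python3 arc.py
```

```text
t 12.37 th -129.1 rad 129.2 z 132.1 Ft 1.25 Fr -0.31 Fz -0.47 yaw 140.7 width 0.228 torque [-0.3  -0.21 -0.32] tilt [-0. -0. -1.] q [-0.17  0.3  -0.28  1.   -0.   -1.05]
M -0.16
```

>>> {"method": "jog_arm", "body": {
  "slide": [
    [-0.0001, -0.0056, 0],
    [-0.0001, -0.0056, 0]
  ],
  "rot": [
    [0, 0, -0.0139],
    [0, 0, -0.0139]
  ]
}}

```text
t: 12.53
tcp_pos: [540.9, -14.6, 287.1]
tcp_rot: [[-0.564, -0.826, 0.0], [-0.826, 0.564, 0.0], [-0.0, -0.0, -1.0]]
wrist_force: [0.8, -0.9, 0.5]
grip_width: 0.226
finger_force: 42.1
```

```bash
python3 arc.py
```

```text
t 12.53 th -124.0 rad 129.2 z 132.1 Ft 1.15 Fr 0.29 Fz 0.51 yaw 145.7 width 0.226 torque [-0.13 -0.1  -0.42] tilt [ 0.  0. -1.] q [-0.18  0.31 -0.25  1.01  0.   -1.15]
M -0.27
```

>>> {"method": "jog_arm", "body": {
  "slide": [
    [0, -0.0028, 0],
    [0, -0.0028, 0]
  ],
  "rot": [
    [0, 0, -0.0069],
    [0, 0, -0.0069]
  ]
}}

```text
t: 12.7
tcp_pos: [545.2, -17.5, 286.9]
tcp_rot: [[-0.529, -0.849, -0.001], [-0.849, 0.529, 0.001], [-0.0, 0.001, -1.0]]
wrist_force: [-0.1, 0.6, 1.0]
grip_width: 0.229
finger_force: 43.3
```

```bash
python3 arc.py
```

```text
t 12.70 th -121.8 rad 129.3 z 131.9 Ft -0.37 Fr -0.43 Fz 0.99 yaw 148.1 width 0.229 torque [ 0.01  0.01 -0.67] tilt [-0.001  0.001 -1.   ] q [-0.18  0.32 -0.24  1.01  0.   -1.19]
M -0.72
```

>>> {"method": "jog_arm", "body": {
  "slide": [
    [0, -0.0022, 0],
    [0, -0.0022, 0]
  ],
  "rot": [
    [0, 0, -0.0056],
    [0, 0, -0.0056]
  ]
}}

```text
t: 12.87
tcp_pos: [548.7, -19.6, 286.9]
tcp_rot: [[-0.498, -0.867, -0.001], [-0.867, 0.498, 0.001], [0.0, 0.001, -1.0]]
wrist_force: [-0.4, 0.0, 0.8]
grip_width: 0.226
finger_force: 44.9
```

```bash
python3 arc.py
```

```text
t 12.87 th -120.0 rad 129.4 z 131.9 Ft -0.38 Fr 0.21 Fz 0.82 yaw 150.1 width 0.226 torque [ 0.05  0.12 -0.89] tilt [-0.001  0.001 -1.   ] q [-0.18  0.33 -0.23  1.01  0.   -1.23]
M -0.94
```

>>> {"method": "jog_arm", "body": {
  "slide": [
    [0, -0.0028, 0],
    [0, -0.0022, 0]
  ],
  "rot": [
    [0, 0, -0.005],
    [0, 0, -0.005]
  ]
}}

```text
t: 13.03
tcp_pos: [552.8, -22.0, 286.7]
tcp_rot: [[-0.47, -0.883, -0.002], [-0.883, 0.47, 0.001], [0.0, 0.002, -1.0]]
wrist_force: [-2.6, 1.0, 1.4]
grip_width: 0.221
finger_force: 44.2
```

```bash
python3 arc.py
```

```text
t 13.03 th -118.0 rad 129.5 z 131.7 Ft -2.72 Fr 0.36 Fz 1.43 yaw 152.0 width 0.221 torque [ 0.25  0.45 -0.81] tilt [-0.002  0.001 -1.   ] q [-0.18  0.34 -0.22  1.02  0.   -1.27]
M -1.16
```

>>> {"method": "jog_arm", "body": {
  "slide": [
    [0, -0.0022, 0],
    [0, -0.0022, 0]
  ],
  "rot": [
    [0, 0, -0.005],
    [0, 0, -0.005]
  ]
}}

```text
t: 13.2
tcp_pos: [556.7, -24.0, 286.7]
tcp_rot: [[-0.442, -0.897, -0.002], [-0.897, 0.442, 0.001], [0.0, 0.002, -1.0]]
wrist_force: [-3.1, 1.1, 1.1]
grip_width: 0.23
finger_force: 43.8
```

```bash
python3 arc.py
```

```text
t 13.20 th -116.1 rad 129.6 z 131.7 Ft -3.22 Fr 0.40 Fz 1.12 yaw 153.8 width 0.230 torque [ 0.23  0.66 -0.71] tilt [-0.002  0.001 -1.   ] q [-0.19  0.34 -0.21  1.02  0.   -1.3 ]
M -1.13
```

>>> {"method": "jog_arm", "body": {
  "slide": [
    [0, -0.0028, 0],
    [0, -0.0028, 0]
  ],
  "rot": [
    [0, 0, -0.0064],
    [0, 0, -0.0064]
  ]
}}

```text
t: 13.37
tcp_pos: [561.8, -26.4, 286.6]
tcp_rot: [[-0.405, -0.914, -0.002], [-0.914, 0.405, 0.001], [0.0, 0.003, -1.0]]
wrist_force: [-4.9, 1.1, 1.3]
grip_width: 0.227
finger_force: 43.3
```

```bash
python3 arc.py
```

```text
t 13.37 th -113.6 rad 129.6 z 131.6 Ft -4.95 Fr 0.94 Fz 1.34 yaw 156.1 width 0.227 torque [ 0.38  0.94 -0.67] tilt [-0.002  0.001 -1.   ] q [-0.19  0.35 -0.2   1.03  0.   -1.34]
M -1.31
```

>>> {"method": "jog_arm", "body": {
  "slide": [
    [0, 0, 0],
    [0, 0, 0],
    [0, 0, 0]
  ],
  "rot": [
    [0, 0, 0],
    [0, 0, 0],
    [0, 0, 0]
  ]
}}

```text
t: 13.62
tcp_pos: [561.9, -26.5, 286.6]
tcp_rot: [[-0.406, -0.914, -0.002], [-0.914, 0.406, 0.001], [0.0, 0.002, -1.0]]
wrist_force: [-5.0, 1.2, 1.0]
grip_width: 0.227
finger_force: 42.6
```

```bash
python3 arc.py
```

```text
t 13.62 th -113.5 rad 129.7 z 131.6 Ft -5.08 Fr 0.92 Fz 0.96 yaw 156.0 width 0.227 torque [ 0.34  0.93 -0.54] tilt [-0.002  0.001 -1.   ] q [-0.19  0.35 -0.2   1.02  0.   -1.34]
M -1.20
```

```bash
python3 - <<'E'
from h import *
np.set_printoptions(precision=1,suppress=True)
C=np.array([613.3,92.5])
def an(im,W,c,A=None,p=None):
    I=im.astype(int)
    red=(I[...,0]>110)&(I[...,1]<70)&(I[...,2]<70)&(W[...,2]>118)&(abs(W[...,0]-580)<180)&(abs(W[...,1]-60)<170)&(W[...,2]<175)
    n,l=cv2.connectedComponents(red.astype(np.uint8))
    for i in range(1,n):
        if (l==i).sum()>6:
            m=np.median(W[l==i],0); d=m[:2]-C; v,u=np.nonzero(l==i)
            print(c,(l==i).sum(),m,"rad",np.hypot(*d),"ang",np.degrees(np.arctan2(d[1],d[0])),"px",u.mean(),v.mean())
z=np.load("w.npz"); an(z["im"],z["W"],"w6 (tool th -157.6)")
for c in ("wrist","top","scene"):
    s=r.get_state(); im,d=r.grab_frame(c); an(im,cloud(c,d,s),c)
    if c=="wrist":
        save("w7.png",im)
    if c=="scene":
        save("s7.png",cv2.resize(im[170:290,190:350],(800,600),interpolation=cv2.INTER_CUBIC))
E
python3 arc.py
```

```text
w6 (tool th -157.6) 501 [453.6  25.3 139.5] rad 173.28082418196965 ang -157.16597613007193 px 258.34331337325347 186.812375249501
wrist 482 [543.3 -67.9 139.5] rad 175.0343532248321 ang -113.58673088694665 px 260.44190871369295 189.39834024896265
top 12 [599.2  92.9 158.9] rad 14.124376264420176 ang 178.3814985097724 px 239.83333333333334 197.91666666666666
t 13.77 th -113.5 rad 129.6 z 131.7 Ft -4.26 Fr -0.30 Fz 1.60 yaw 156.0 width 0.222 torque [ 0.33  0.93 -0.48] tilt [-0.002  0.001 -1.   ] q [-0.19  0.35 -0.2   1.02  0.   -1.34]
M -1.03
```

View pics/s7.png

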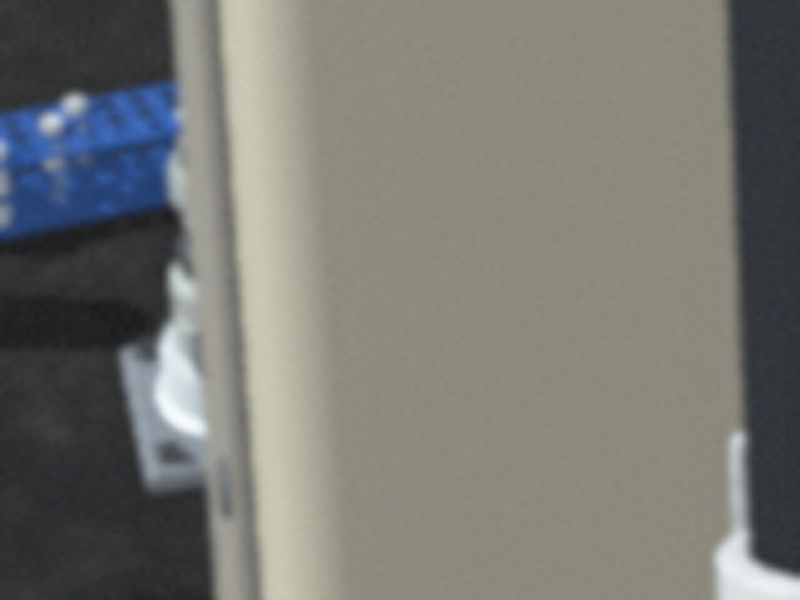

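>>> {"method": "jog_arm", "body": {
  "slide": [
    [0, 0, 0],
    [0, 0, 0],
    [0, 0, 0],
    [0, 0, 0],
    [0, 0, 0],
    [0, 0, 0],
    [0, 0, 0],
    [0, 0, 0],
    [0, 0, 0],
    [0, 0, 0]
  ],
  "rot": [
    [0, 0, 0],
    [0, 0, 0],
    [0, 0, 0],
    [0, 0, 0],
    [0, 0, 0],
    [0, 0, 0],
    [0, 0, 0],
    [0, 0, 0],
    [0, 0, 0],
    [0, 0, 0]
  ]
}}

```text
t: 14.6
tcp_pos: [561.8, -26.5, 286.7]
tcp_rot: [[-0.406, -0.914, -0.002], [-0.914, 0.406, 0.001], [0.0, 0.002, -1.0]]
wrist_force: [-4.5, 1.7, 0.5]
grip_width: 0.228
finger_force: 42.6
```

```bash
python3 arc.py
```

```text
t 14.60 th -113.5 rad 129.7 z 131.7 Ft -4.81 Fr 0.24 Fz 0.53 yaw 156.0 width 0.228 torque [ 0.37  0.95 -0.54] tilt [-0.002  0.001 -1.   ] q [-0.19  0.35 -0.2   1.02  0.   -1.34]
M -1.16
```

>>> {"method": "jog_arm", "body": {
  "slide": [
    [0, -0.0017, 0],
    [0, -0.0017, 0],
    [0, 0, 0],
    [0, 0, 0]
  ],
  "rot": [
    [0, 0, -0.0042],
    [0, 0, -0.0042],
    [0, 0, 0],
    [0, 0, 0]
  ]
}}

```text
t: 14.93
tcp_pos: [565.0, -27.9, 286.7]
tcp_rot: [[-0.382, -0.924, -0.002], [-0.924, 0.382, 0.001], [0.0, 0.002, -1.0]]
wrist_force: [-4.4, 0.9, 1.4]
grip_width: 0.222
finger_force: 42.7
```

```bash
python3 arc.py
```

```text
t 14.93 th -112.0 rad 129.8 z 131.7 Ft -4.39 Fr 0.79 Fz 1.41 yaw 157.5 width 0.222 torque [ 0.32  0.99 -0.6 ] tilt [-0.002  0.001 -1.   ] q [-0.19  0.36 -0.19  1.03  0.   -1.37]
M -1.17
```

>>> {"method": "jog_arm", "body": {
  "slide": [
    [0, -0.0028, 0],
    [0, -0.0028, 0]
  ],
  "rot": [
    [0, 0, -0.0069],
    [0, 0, -0.0069]
  ]
}}

```text
t: 15.1
tcp_pos: [570.0, -29.9, 286.6]
tcp_rot: [[-0.341, -0.94, -0.002], [-0.94, 0.341, 0.001], [0.0, 0.002, -1.0]]
wrist_force: [-5.1, 1.4, 1.8]
grip_width: 0.227
finger_force: 43.8
```

```bash
python3 arc.py
```

```text
t 15.10 th -109.6 rad 129.8 z 131.6 Ft -5.28 Fr 0.44 Fz 1.81 yaw 160.1 width 0.227 torque [ 0.38  1.05 -0.75] tilt [-0.002  0.001 -1.   ] q [-0.19  0.37 -0.17  1.03  0.   -1.42]
M -1.43
```

>>> {"method": "jog_arm", "body": {
  "slide": [
    [0, -0.0006, 0],
    [0, -0.0006, 0],
    [0, 0, 0],
    [0, 0, 0]
  ],
  "rot": [
    [0, 0, -0.0014],
    [0, 0, -0.0014],
    [0, 0, 0],
    [0, 0, 0]
  ]
}}

```text
t: 15.43
tcp_pos: [571.1, -30.3, 286.6]
tcp_rot: [[-0.334, -0.943, -0.002], [-0.943, 0.334, 0.001], [0.0, 0.003, -1.0]]
wrist_force: [-5.8, 2.2, 1.4]
grip_width: 0.225
finger_force: 43.4
```

```bash
python3 arc.py
```

```text
t 15.43 th -109.1 rad 129.9 z 131.6 Ft -6.23 Fr -0.12 Fz 1.39 yaw 160.5 width 0.225 torque [ 0.41  1.08 -0.57] tilt [-0.002  0.001 -1.   ] q [-0.19  0.37 -0.17  1.03  0.   -1.42]
M -1.38
```

>>> {"method": "jog_arm", "body": {
  "slide": [
    [-0.0003, 0.0091, 0],
    [-0.0003, 0.0091, 0],
    [-0.0003, 0.0091, 0],
    [-0.0003, 0.0091, 0],
    [-0.0003, 0.0091, 0]
  ],
  "rot": [
    [0, 0, 0.0222],
    [0, 0, 0.0222],
    [0, 0, 0.0222],
    [0, 0, 0.0222],
    [0, 0, 0.0222]
  ]
}}

```text
t: 15.85
tcp_pos: [532.5, -8.2, 287.1]
tcp_rot: [[-0.637, -0.771, 0.001], [-0.771, 0.637, -0.0], [-0.0, -0.001, -1.0]]
wrist_force: [-1.0, 0.5, -0.6]
grip_width: 0.23
finger_force: 41.4
```

```bash
python3 arc.py
```

```text
t 15.85 th -128.7 rad 129.0 z 132.1 Ft -1.10 Fr 0.25 Fz -0.65 yaw 140.4 width 0.230 torque [0.01 0.22 0.11] tilt [ 0.001 -0.    -1.   ] q [-0.17  0.3  -0.27  1.   -0.   -1.05]
M -0.03
```

>>> {"method": "jog_arm", "body": {
  "slide": [
    [-0.0004, 0.0091, 0],
    [-0.0004, 0.0091, 0],
    [-0.0004, 0.0091, 0],
    [-0.0004, 0.0091, 0],
    [-0.0004, 0.0091, 0]
  ],
  "rot": [
    [0, 0, 0.0222],
    [0, 0, 0.0222],
    [0, 0, 0.0222],
    [0, 0, 0.0222],
    [0, 0, 0.0222]
  ]
}}

```text
t: 16.27
tcp_pos: [503.0, 26.7, 287.1]
tcp_rot: [[-0.862, -0.507, 0.0], [-0.507, 0.862, -0.001], [0.0, -0.001, -1.0]]
wrist_force: [-1.8, -0.1, 0.2]
grip_width: 0.222
finger_force: 41.5
```

```bash
python3 arc.py
```

```text
t 16.27 th -149.1 rad 128.5 z 132.1 Ft -0.85 Fr 1.58 Fz 0.22 yaw 120.5 width 0.222 torque [0.03 0.5  0.26] tilt [ 0.    -0.001 -1.   ] q [-0.11  0.25 -0.34  0.98 -0.   -0.64]
M 0.16
```

>>> {"method": "jog_arm", "body": {
  "slide": [
    [0, -0.0045, 0],
    [0, -0.0045, 0]
  ],
  "rot": [
    [0, 0, -0.0111],
    [0, 0, -0.0111]
  ]
}}

```text
t: 16.43
tcp_pos: [508.0, 18.9, 287.3]
tcp_rot: [[-0.822, -0.57, 0.001], [-0.57, 0.822, -0.002], [0.0, -0.002, -1.0]]
wrist_force: [-0.8, -1.1, -0.7]
grip_width: 0.225
finger_force: 41.5
```

```bash
python3 arc.py
```

```text
t 16.43 th -144.9 rad 128.5 z 132.3 Ft 0.47 Fr 1.31 Fz -0.73 yaw 124.8 width 0.225 torque [-0.18  0.48  0.04] tilt [ 0.001 -0.002 -1.   ] q [-0.12  0.25 -0.33  0.98 -0.   -0.73]
M 0.10
```

>>> {"method": "jog_arm", "body": {
  "slide": [
    [0, -0.0034, 0],
    [0, -0.0034, 0]
  ],
  "rot": [
    [0, 0, -0.0083],
    [0, 0, -0.0083]
  ]
}}

```text
t: 16.6
tcp_pos: [512.2, 13.1, 287.1]
tcp_rot: [[-0.791, -0.612, 0.001], [-0.612, 0.791, -0.001], [-0.0, -0.001, -1.0]]
wrist_force: [-1.6, 0.9, -0.9]
grip_width: 0.223
finger_force: 41.5
```

```bash
python3 arc.py
```

```text
t 16.60 th -141.8 rad 128.6 z 132.1 Ft -1.70 Fr 0.69 Fz -0.91 yaw 127.7 width 0.223 torque [-0.06  0.45  0.19] tilt [ 0.001 -0.001 -1.   ] q [-0.13  0.26 -0.32  0.99 -0.   -0.79]
M -0.03
```

Still in slack.

>>> {"method": "jog_arm", "body": {
  "slide": [
    [0, -0.0034, 0],
    [0, -0.0034, 0]
  ],
  "rot": [
    [0, 0, -0.0083],
    [0, 0, -0.0083]
  ]
}}

```text
t: 16.77
tcp_pos: [516.4, 7.7, 287.1]
tcp_rot: [[-0.758, -0.652, 0.001], [-0.652, 0.758, -0.0], [-0.0, -0.001, -1.0]]
wrist_force: [-1.9, 0.4, -0.9]
grip_width: 0.229
finger_force: 41.5
```

```bash
python3 arc.py
```

```text
t 16.77 th -138.7 rad 128.7 z 132.1 Ft -1.58 Fr 1.21 Fz -0.90 yaw 130.7 width 0.229 torque [0.05 0.42 0.21] tilt [ 0.001 -0.    -1.   ] q [-0.14  0.27 -0.31  0.99 -0.   -0.85]
M 0.01
```

>>> {"method": "jog_arm", "body": {
  "slide": [
    [0, -0.0028, 0],
    [0, -0.0028, 0]
  ],
  "rot": [
    [0, 0, -0.0069],
    [0, 0, -0.0069]
  ]
}}

```text
t: 16.93
tcp_pos: [520.2, 3.5, 287.1]
tcp_rot: [[-0.729, -0.684, 0.001], [-0.684, 0.729, -0.0], [-0.0, -0.001, -1.0]]
wrist_force: [-0.7, 0.7, -0.0]
grip_width: 0.221
finger_force: 41.5
```

```bash
python3 arc.py
```

```text
t 16.93 th -136.3 rad 128.8 z 132.1 Ft -0.99 Fr 0.08 Fz -0.00 yaw 133.2 width 0.221 torque [0.07 0.45 0.17] tilt [ 0.001 -0.    -1.   ] q [-0.15  0.27 -0.3   0.99 -0.   -0.9 ]
M 0.04
```

>>> {"method": "jog_arm", "body": {
  "slide": [
    [0, -0.0028, 0],
    [0, -0.0028, 0]
  ],
  "rot": [
    [0, 0, -0.0069],
    [0, 0, -0.0069]
  ]
}}

```text
t: 17.1
tcp_pos: [524.1, -0.5, 287.1]
tcp_rot: [[-0.699, -0.715, 0.001], [-0.715, 0.699, -0.0], [-0.0, -0.001, -1.0]]
wrist_force: [-1.1, -0.0, -1.1]
grip_width: 0.227
finger_force: 41.5
```

```bash
python3 arc.py
```

```text
t 17.10 th -133.8 rad 128.8 z 132.1 Ft -0.78 Fr 0.77 Fz -1.14 yaw 135.6 width 0.227 torque [0.   0.28 0.18] tilt [ 0.001 -0.    -1.   ] q [-0.15  0.28 -0.3   0.99 -0.   -0.95]
M 0.08
```

>>> {"method": "jog_arm", "body": {
  "slide": [
    [0, -0.0028, 0],
    [0, -0.0028, 0]
  ],
  "rot": [
    [0, 0, -0.0069],
    [0, 0, -0.0069]
  ]
}}

```text
t: 17.27
tcp_pos: [528.1, -4.3, 287.1]
tcp_rot: [[-0.668, -0.744, 0.001], [-0.744, 0.668, 0.0], [-0.001, -0.0, -1.0]]
wrist_force: [0.1, 0.8, -0.8]
grip_width: 0.226
finger_force: 41.4
```

```bash
python3 arc.py
```

```text
t 17.27 th -131.3 rad 128.9 z 132.1 Ft -0.45 Fr -0.63 Fz -0.84 yaw 138.1 width 0.226 torque [0.16 0.17 0.08] tilt [ 0.001  0.    -1.   ] q [-0.16  0.29 -0.29  1.    0.   -1.  ]
M 0.02
```

>>> {"method": "jog_arm", "body": {
  "slide": [
    [0, -0.0028, 0],
    [0, -0.0028, 0]
  ],
  "rot": [
    [0, 0, -0.0069],
    [0, 0, -0.0069]
  ]
}}

```text
t: 17.43
tcp_pos: [532.2, -8.0, 287.1]
tcp_rot: [[-0.635, -0.773, 0.0], [-0.773, 0.635, 0.0], [-0.001, -0.0, -1.0]]
wrist_force: [-0.1, 1.0, -1.0]
grip_width: 0.225
finger_force: 41.4
```

```bash
python3 arc.py
```

```text
t 17.43 th -128.9 rad 129.1 z 132.1 Ft -0.76 Fr -0.72 Fz -1.02 yaw 140.6 width 0.225 torque [0.26 0.02 0.02] tilt [ 0.  0. -1.] q [-0.17  0.3  -0.27  1.    0.   -1.05]
M -0.08
```

>>> {"method": "jog_arm", "body": {
  "slide": [
    [0, -0.0028, 0],
    [0, -0.0028, 0]
  ],
  "rot": [
    [0, 0, -0.0069],
    [0, 0, -0.0069]
  ]
}}

```text
t: 17.6
tcp_pos: [536.6, -11.6, 287.1]
tcp_rot: [[-0.601, -0.799, 0.0], [-0.799, 0.601, 0.001], [-0.001, 0.0, -1.0]]
wrist_force: [1.6, 2.3, -1.1]
grip_width: 0.229
finger_force: 41.5
```

```bash
python3 arc.py
```

```text
t 17.60 th -126.4 rad 129.2 z 132.1 Ft -0.10 Fr -2.76 Fz -1.12 yaw 143.0 width 0.229 torque [ 0.42 -0.02 -0.04] tilt [ 0.     0.001 -1.   ] q [-0.17  0.3  -0.26  1.    0.   -1.1 ]
M -0.05
```

>>> {"method": "jog_arm", "body": {
  "slide": [
    [0.0003, -0.0028, 0],
    [0, -0.0028, 0]
  ],
  "rot": [
    [0, 0, -0.0069],
    [0, 0, -0.0069]
  ]
}}

```text
t: 17.77
tcp_pos: [540.8, -14.9, 287.0]
tcp_rot: [[-0.566, -0.824, 0.0], [-0.824, 0.566, 0.002], [-0.001, 0.001, -1.0]]
wrist_force: [1.5, 5.1, -1.7]
grip_width: 0.229
finger_force: 41.7
```

```bash
python3 arc.py
```

```text
t 17.77 th -124.1 rad 129.3 z 132.0 Ft -1.61 Fr -5.02 Fz -1.71 yaw 145.5 width 0.229 torque [ 0.93 -0.21 -0.35] tilt [ 0.     0.002 -1.   ] q [-0.18  0.31 -0.25  1.01  0.   -1.15]
M -0.56
```

>>> {"method": "jog_arm", "body": {
  "slide": [
    [-0.0005, -0.0028, 0],
    [0, -0.0028, 0]
  ],
  "rot": [
    [0, 0, -0.0069],
    [0, 0, -0.0069]
  ]
}}

```text
t: 17.93
tcp_pos: [545.3, -17.7, 286.9]
tcp_rot: [[-0.53, -0.848, -0.001], [-0.848, 0.53, 0.001], [-0.0, 0.001, -1.0]]
wrist_force: [-0.2, 4.1, -0.3]
grip_width: 0.223
finger_force: 42.6
```

```bash
python3 arc.py
```

```text
t 17.93 th -121.8 rad 129.4 z 131.9 Ft -2.35 Fr -3.36 Fz -0.31 yaw 148.0 width 0.223 torque [ 0.89  0.12 -0.59] tilt [-0.001  0.001 -1.   ] q [-0.18  0.32 -0.24  1.01  0.   -1.19]
M -0.89
```

>>> {"method": "jog_arm", "body": {
  "slide": [
    [-0.0004, -0.0022, 0],
    [0, -0.0022, 0]
  ],
  "rot": [
    [0, 0, -0.0056],
    [0, 0, -0.0056]
  ]
}}

```text
t: 18.1
tcp_pos: [549.1, -19.8, 286.9]
tcp_rot: [[-0.5, -0.866, -0.002], [-0.866, 0.5, 0.0], [0.001, 0.002, -1.0]]
wrist_force: [-1.0, 3.2, 0.5]
grip_width: 0.225
finger_force: 43.2
```

```bash
python3 arc.py
```

```text
t 18.10 th -119.9 rad 129.5 z 131.9 Ft -2.46 Fr -2.31 Fz 0.51 yaw 150.0 width 0.225 torque [ 0.59  0.25 -0.65] tilt [-0.002  0.    -1.   ] q [-0.18  0.33 -0.23  1.01 -0.   -1.23]
M -0.97
```

>>> {"method": "jog_arm", "body": {
  "slide": [
    [-0.0004, 0.0091, 0],
    [-0.0004, 0.0091, 0],
    [-0.0004, 0.0091, 0],
    [-0.0004, 0.0091, 0],
    [-0.0003, 0.009, 0],
    [-0.0003, 0.009, 0],
    [-0.0003, 0.009, 0],
    [-0.0003, 0.009, 0]
  ],
  "rot": [
    [0, 0, 0.0222],
    [0, 0, 0.0222],
    [0, 0, 0.0222],
    [0, 0, 0.0222],
    [0, 0, 0.0222],
    [0, 0, 0.0222],
    [0, 0, 0.0222],
    [0, 0, 0.0222]
  ]
}}

```text
t: 18.77
tcp_pos: [499.9, 32.0, 287.2]
tcp_rot: [[-0.884, -0.467, 0.001], [-0.467, 0.884, -0.001], [-0.0, -0.001, -1.0]]
wrist_force: [1.0, 1.3, -1.4]
grip_width: 0.226
finger_force: 41.2
```

```bash
python3 arc.py
```

```text
t 18.77 th -151.8 rad 128.5 z 132.2 Ft -0.70 Fr -1.49 Fz -1.38 yaw 117.9 width 0.226 torque [ 0.43 -0.16  0.3 ] tilt [ 0.001 -0.001 -1.   ] q [-0.1   0.24 -0.35  0.98 -0.   -0.58]
M 0.21
```

>>> {"method": "jog_arm", "body": {
  "slide": [
    [-0.0003, 0.009, 0],
    [-0.0003, 0.009, 0],
    [-0.0003, 0.009, 0],
    [-0.0003, 0.009, 0],
    [-0.0003, 0.009, 0],
    [-0.0003, 0.009, 0],
    [-0.0003, 0.009, 0]
  ],
  "rot": [
    [0, 0, 0.0222],
    [0, 0, 0.0222],
    [0, 0, 0.0222],
    [0, 0, 0.0222],
    [0, 0, 0.0222],
    [0, 0, 0.0222],
    [0, 0, 0.0222]
  ]
}}

```text
t: 19.35
tcp_pos: [484.8, 92.9, 287.2]
tcp_rot: [[-1.0, 0.001, 0.001], [0.001, 1.0, 0.0], [-0.001, 0.0, -1.0]]
wrist_force: [1.0, 3.3, -1.1]
grip_width: 0.224
finger_force: 41.3
```

```bash
python3 arc.py
```

```text
t 19.35 th 179.8 rad 128.4 z 132.2 Ft -3.31 Fr -0.97 Fz -1.09 yaw 89.9 width 0.224 torque [ 0.67 -0.07  0.46] tilt [ 0.001  0.    -1.   ] q [ 0.03  0.23 -0.37  0.97 -0.    0.03]
M 0.04
```

>>> {"method": "jog_arm", "body": {
  "slide": [
    [0, -0.0056, 0],
    [0, -0.0056, 0]
  ],
  "rot": [
    [0, 0, -0.0139],
    [0, 0, -0.0139]
  ]
}}

```text
t: 19.52
tcp_pos: [485.3, 81.5, 287.2]
tcp_rot: [[-0.996, -0.092, 0.001], [-0.092, 0.996, -0.001], [-0.001, -0.001, -1.0]]
wrist_force: [1.7, 1.2, 0.0]
grip_width: 0.23
finger_force: 41.3
```

```bash
python3 arc.py
```

```text
t 19.52 th -175.0 rad 128.3 z 132.2 Ft -1.04 Fr -1.76 Fz 0.03 yaw 95.3 width 0.230 torque [ 0.3  -0.12  0.18] tilt [ 0.001 -0.001 -1.   ] q [ 0.    0.22 -0.37  0.97 -0.   -0.09]
M 0.05
```

>>> {"method": "jog_arm", "body": {
  "slide": [
    [0, -0.0056, 0],
    [0, -0.0056, 0]
  ],
  "rot": [
    [0, 0, -0.0139],
    [0, 0, -0.0139]
  ]
}}

```text
t: 19.68
tcp_pos: [486.8, 69.9, 287.3]
tcp_rot: [[-0.984, -0.178, 0.001], [-0.178, 0.984, -0.001], [-0.001, -0.001, -1.0]]
wrist_force: [1.8, 2.7, -1.7]
grip_width: 0.227
finger_force: 41.3
```

```bash
python3 arc.py
```

```text
t 19.68 th -169.8 rad 128.3 z 132.3 Ft -2.30 Fr -2.28 Fz -1.66 yaw 100.3 width 0.227 torque [ 0.44 -0.23  0.3 ] tilt [ 0.001 -0.001 -1.   ] q [-0.02  0.22 -0.37  0.97 -0.   -0.2 ]
M 0.00
```

>>> {"method": "jog_arm", "body": {
  "slide": [
    [0, -0.0039, 0],
    [0, -0.0039, 0]
  ],
  "rot": [
    [0, 0, -0.0097],
    [0, 0, -0.0097]
  ]
}}

```text
t: 19.85
tcp_pos: [488.3, 62.2, 287.2]
tcp_rot: [[-0.972, -0.237, 0.001], [-0.237, 0.972, -0.0], [-0.001, -0.001, -1.0]]
wrist_force: [1.9, 2.5, -1.3]
grip_width: 0.225
finger_force: 41.3
```

```bash
python3 arc.py
```

```text
t 19.85 th -166.3 rad 128.4 z 132.2 Ft -2.00 Fr -2.45 Fz -1.28 yaw 103.7 width 0.225 torque [ 0.39 -0.13  0.22] tilt [ 0.001 -0.    -1.   ] q [-0.04  0.22 -0.37  0.97 -0.   -0.28]
M -0.04
```

>>> {"method": "jog_arm", "body": {
  "slide": [
    [-0.0002, -0.0034, 0],
    [-0.0002, -0.0034, 0]
  ],
  "rot": [
    [0, 0, -0.0083],
    [0, 0, -0.0083]
  ]
}}

```text
t: 20.02
tcp_pos: [490.1, 55.6, 287.2]
tcp_rot: [[-0.958, -0.287, 0.001], [-0.287, 0.958, -0.001], [-0.0, -0.001, -1.0]]
wrist_force: [0.9, 2.0, -0.4]
grip_width: 0.228
finger_force: 41.4
```

```bash
python3 arc.py
```

```text
t 20.02 th -163.3 rad 128.6 z 132.2 Ft -1.70 Fr -1.42 Fz -0.42 yaw 106.7 width 0.228 torque [0.35 0.08 0.19] tilt [ 0.001 -0.001 -1.   ] q [-0.05  0.23 -0.37  0.97 -0.   -0.34]
M -0.02
```

>>> {"method": "jog_arm", "body": {
  "slide": [
    [-0.0001, -0.0034, 0],
    [-0.0001, -0.0034, 0]
  ],
  "rot": [
    [0, 0, -0.0083],
    [0, 0, -0.0083]
  ]
}}

```text
t: 20.18
tcp_pos: [492.3, 49.2, 287.2]
tcp_rot: [[-0.942, -0.336, 0.001], [-0.336, 0.942, -0.001], [-0.0, -0.001, -1.0]]
wrist_force: [-0.7, 2.5, -2.1]
grip_width: 0.228
finger_force: 41.4
```

```bash
python3 arc.py
```

```text
t 20.18 th -160.3 rad 128.5 z 132.2 Ft -2.59 Fr -0.16 Fz -2.12 yaw 109.6 width 0.228 torque [ 0.35 -0.08  0.14] tilt [ 0.001 -0.001 -1.   ] q [-0.06  0.23 -0.37  0.97 -0.   -0.41]
M -0.19
```

>>> {"method": "jog_arm", "body": {
  "slide": [
    [-0.0001, -0.0034, 0],
    [-0.0001, -0.0034, 0]
  ],
  "rot": [
    [0, 0, -0.0083],
    [0, 0, -0.0083]
  ]
}}

```text
t: 20.35
tcp_pos: [494.8, 43.0, 287.2]
tcp_rot: [[-0.923, -0.385, 0.0], [-0.385, 0.923, -0.0], [-0.0, -0.0, -1.0]]
wrist_force: [0.3, 3.2, -0.3]
grip_width: 0.232
finger_force: 41.4
```

```bash
python3 arc.py
```

```text
t 20.35 th -157.3 rad 128.4 z 132.2 Ft -2.86 Fr -1.52 Fz -0.28 yaw 112.6 width 0.232 torque [0.5  0.01 0.03] tilt [ 0. -0. -1.] q [-0.08  0.23 -0.36  0.98 -0.   -0.47]
M -0.34
```

>>> {"method": "jog_arm", "body": {
  "slide": [
    [-0.0001, -0.0034, 0],
    [-0.0001, -0.0034, 0]
  ],
  "rot": [
    [0, 0, -0.0083],
    [0, 0, -0.0083]
  ]
}}

```text
t: 20.52
tcp_pos: [497.4, 37.0, 287.1]
tcp_rot: [[-0.902, -0.432, -0.0], [-0.432, 0.902, 0.001], [-0.0, 0.001, -1.0]]
wrist_force: [0.0, 4.9, -0.6]
grip_width: 0.227
finger_force: 41.7
```

```bash
python3 arc.py
```

```text
t 20.52 th -154.5 rad 128.5 z 132.1 Ft -4.43 Fr -2.12 Fz -0.58 yaw 115.6 width 0.227 torque [ 0.87  0.18 -0.2 ] tilt [-0.     0.001 -1.   ] q [-0.09  0.24 -0.36  0.98  0.   -0.53]
M -0.77
```

>>> {"method": "jog_arm", "body": {
  "slide": [
    [-0.0003, -0.0022, 0],
    [-0.0002, -0.0022, 0]
  ],
  "rot": [
    [0, 0, -0.0056],
    [0, 0, -0.0056]
  ]
}}

```text
t: 20.68
tcp_pos: [499.4, 33.4, 286.9]
tcp_rot: [[-0.887, -0.462, -0.001], [-0.462, 0.887, 0.001], [0.001, 0.001, -1.0]]
wrist_force: [-2.4, 4.1, 1.7]
grip_width: 0.228
finger_force: 42.1
```

```bash
python3 arc.py
```

```text
t 20.68 th -152.6 rad 128.5 z 131.9 Ft -4.74 Fr 0.22 Fz 1.68 yaw 117.5 width 0.228 torque [ 0.79  0.38 -0.36] tilt [-0.001  0.001 -1.   ] q [-0.09  0.24 -0.35  0.98  0.   -0.57]
M -0.97
```

>>> {"method": "jog_arm", "body": {
  "slide": [
    [0, -0.0006, 0],
    [0, -0.0006, 0]
  ],
  "rot": [
    [0, 0, -0.0014],
    [0, 0, -0.0014]
  ]
}}

```text
t: 20.85
tcp_pos: [499.9, 32.4, 286.9]
tcp_rot: [[-0.883, -0.469, -0.001], [-0.469, 0.883, 0.001], [0.001, 0.001, -1.0]]
wrist_force: [-2.7, 5.1, 0.5]
grip_width: 0.231
finger_force: 42.0
```

```bash
python3 arc.py
```

```text
t 20.85 th -152.2 rad 128.5 z 131.9 Ft -5.76 Fr 0.06 Fz 0.51 yaw 118.0 width 0.231 torque [ 0.9   0.46 -0.34] tilt [-0.001  0.001 -1.   ] q [-0.1   0.24 -0.35  0.98  0.   -0.58]
M -1.08
```

>>> {"method": "jog_arm", "body": {
  "slide": [
    [0, -0.0017, 0],
    [0, -0.0017, 0],
    [0, 0, 0],
    [0, 0, 0]
  ],
  "rot": [
    [0, 0, -0.0042],
    [0, 0, -0.0042],
    [0, 0, 0],
    [0, 0, 0]
  ]
}}

```text
t: 21.18
tcp_pos: [501.5, 29.4, 286.9]
tcp_rot: [[-0.871, -0.492, -0.001], [-0.492, 0.871, 0.0], [0.001, 0.001, -1.0]]
wrist_force: [-2.1, 4.3, -0.2]
grip_width: 0.229
finger_force: 41.9
```

```bash
python3 arc.py
```

```text
t 21.18 th -150.6 rad 128.5 z 131.9 Ft -4.80 Fr -0.27 Fz -0.20 yaw 119.5 width 0.229 torque [ 0.84  0.54 -0.36] tilt [-0.001  0.    -1.   ] q [-0.1   0.24 -0.35  0.98  0.   -0.62]
M -0.97
```

>>> {"method": "jog_arm", "body": {
  "slide": [
    [-0.0001, -0.0045, 0],
    [-0.0001, -0.0045, 0]
  ],
  "rot": [
    [0, 0, -0.0111],
    [0, 0, -0.0111]
  ]
}}

```text
t: 21.35
tcp_pos: [506.2, 21.8, 286.9]
tcp_rot: [[-0.833, -0.553, -0.001], [-0.553, 0.833, 0.0], [0.001, 0.001, -1.0]]
wrist_force: [-2.4, 3.8, 1.4]
grip_width: 0.226
finger_force: 42.6
```

```bash
python3 arc.py | cut -c1-110,190-; python3 arc.py|tail -1
```

```text
t 21.35 th -146.6 rad 128.5 z 131.9 Ft -4.46 Fr -0.06 Fz 1.35 yaw 123.5 width 0.226 torque [ 0.89  0.54 -0.62]
M -1.19
M -1.19
```

>>> {"method": "jog_arm", "body": {
  "slide": [
    [-0.0001, -0.0034, 0],
    [-0.0001, -0.0034, 0]
  ],
  "rot": [
    [0, 0, -0.0083],
    [0, 0, -0.0083]
  ]
}}

```text
t: 21.52
tcp_pos: [510.0, 16.2, 286.9]
tcp_rot: [[-0.804, -0.595, -0.002], [-0.595, 0.804, 0.001], [0.001, 0.002, -1.0]]
wrist_force: [-2.9, 4.6, 0.6]
grip_width: 0.225
finger_force: 42.9
```

```bash
python3 arc.py
```

```text
t 21.52 th -143.6 rad 128.5 z 131.9 Ft -5.48 Fr -0.39 Fz 0.64 yaw 126.5 width 0.225 torque [ 0.95  0.65 -0.59] tilt [-0.002  0.001 -1.   ] q [-0.13  0.26 -0.33  0.99  0.   -0.76]
M -1.29
```

>>> {"method": "jog_arm", "body": {
  "slide": [
    [-0.0001, -0.0034, 0],
    [-0.0001, -0.0034, 0]
  ],
  "rot": [
    [0, 0, -0.0083],
    [0, 0, -0.0083]
  ]
}}

```text
t: 21.68
tcp_pos: [514.2, 10.9, 286.8]
tcp_rot: [[-0.772, -0.636, -0.002], [-0.636, 0.772, 0.001], [0.001, 0.002, -1.0]]
wrist_force: [-3.5, 4.7, 1.7]
grip_width: 0.225
finger_force: 43.5
```

```bash
python3 arc.py
```

```text
t 21.68 th -140.7 rad 128.6 z 131.8 Ft -5.86 Fr -0.24 Fz 1.75 yaw 129.5 width 0.225 torque [ 1.02  0.72 -0.74] tilt [-0.002  0.001 -1.   ] q [-0.14  0.27 -0.32  0.99  0.   -0.82]
M -1.50
```

>>> {"method": "jog_arm", "body": {
  "slide": [
    [0, -0.0034, 0],
    [0, -0.0034, 0]
  ],
  "rot": [
    [0, 0, -0.0083],
    [0, 0, -0.0083]
  ]
}}

```text
t: 21.85
tcp_pos: [518.5, 5.8, 286.7]
tcp_rot: [[-0.738, -0.675, -0.002], [-0.675, 0.738, 0.001], [0.001, 0.002, -1.0]]
wrist_force: [-3.5, 4.9, 1.7]
grip_width: 0.23
finger_force: 44.0
```

```bash
python3 arc.py
```

```text
t 21.85 th -137.7 rad 128.7 z 131.7 Ft -5.99 Fr -0.73 Fz 1.70 yaw 132.4 width 0.230 torque [ 1.03  0.76 -0.73] tilt [-0.002  0.001 -1.   ] q [-0.14  0.27 -0.31  0.99  0.   -0.88]
M -1.50
```

>>> {"method": "jog_arm", "body": {
  "slide": [
    [0, 0, 0],
    [0, 0, 0],
    [0, 0, 0]
  ],
  "rot": [
    [0, 0, 0],
    [0, 0, 0],
    [0, 0, 0]
  ]
}}

```text
t: 22.1
tcp_pos: [518.5, 5.8, 286.7]
tcp_rot: [[-0.739, -0.674, -0.002], [-0.674, 0.739, 0.001], [0.001, 0.002, -1.0]]
wrist_force: [-3.4, 4.0, 1.6]
grip_width: 0.226
finger_force: 43.2
```

```bash
python3 arc.py; python3 - <<'E'
from h import *
s=r.get_state(); print(s["tau"]); im,d=r.grab_frame("top"); save("t9.png",cv2.resize(im[165:235,205:275],(600,600),interpolation=cv2.INTER_CUBIC))
E
```

```text
t 22.10 th -137.7 rad 128.7 z 131.7 Ft -5.25 Fr -0.24 Fz 1.61 yaw 132.4 width 0.226 torque [ 0.86  0.74 -0.62] tilt [-0.002  0.001 -1.   ] q [-0.14  0.27 -0.31  0.99  0.   -0.88]
M -1.30
[ -1.70530222 -42.75088191  29.27438736  -1.83319878  -1.13701511
  -0.65312533]
```

View pics/t9.png

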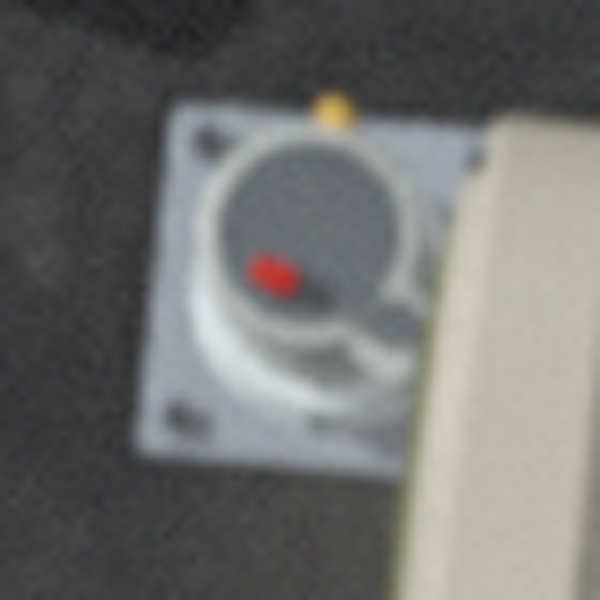

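>>> {"method": "jog_arm", "body": {
  "slide": [
    [0, 0.0045, 0],
    [0, 0.0045, 0]
  ],
  "rot": [
    [0, 0, 0.0111],
    [0, 0, 0.0111]
  ]
}}

```text
t: 22.32
tcp_pos: [513.1, 12.2, 287.0]
tcp_rot: [[-0.785, -0.62, -0.001], [-0.62, 0.785, -0.001], [0.001, -0.0, -1.0]]
wrist_force: [-1.0, 1.7, 0.7]
grip_width: 0.227
finger_force: 41.7
```

```bash
python3 arc.py
```

```text
t 22.32 th -141.3 rad 128.5 z 132.0 Ft -1.94 Fr -0.34 Fz 0.69 yaw 128.3 width 0.227 torque [ 0.48  0.3  -0.09] tilt [-0.001 -0.001 -1.   ] q [-0.13  0.26 -0.32  0.99 -0.   -0.8 ]
M -0.34
```

>>> {"method": "jog_arm", "body": {
  "slide": [
    [0, 0.0045, 0],
    [0, 0.0045, 0]
  ],
  "rot": [
    [0, 0, 0.0111],
    [0, 0, 0.0111]
  ]
}}

```text
t: 22.48
tcp_pos: [507.8, 19.4, 287.1]
tcp_rot: [[-0.826, -0.564, 0.0], [-0.564, 0.826, -0.001], [0.001, -0.001, -1.0]]
wrist_force: [-0.4, 1.4, 0.1]
grip_width: 0.226
finger_force: 41.6
```

```bash
python3 arc.py
```

```text
t 22.48 th -145.2 rad 128.5 z 132.1 Ft -1.33 Fr -0.50 Fz 0.14 yaw 124.4 width 0.226 torque [0.43 0.3  0.09] tilt [ 0.    -0.001 -1.   ] q [-0.12  0.25 -0.33  0.98 -0.   -0.72]
M -0.08
```

>>> {"method": "jog_arm", "body": {
  "slide": [
    [0, -0.0045, 0],
    [0, -0.0045, 0]
  ],
  "rot": [
    [0, 0, -0.0111],
    [0, 0, -0.0111]
  ]
}}

```text
t: 22.65
tcp_pos: [512.7, 12.4, 287.0]
tcp_rot: [[-0.782, -0.623, -0.001], [-0.623, 0.782, 0.0], [0.0, 0.0, -1.0]]
wrist_force: [-2.5, 5.6, 0.1]
grip_width: 0.227
finger_force: 42.5
```

```bash
python3 arc.py
```

```text
t 22.65 th -141.5 rad 128.6 z 132.0 Ft -5.95 Fr -1.56 Fz 0.13 yaw 128.5 width 0.227 torque [ 1.13  0.47 -0.52] tilt [-0.001  0.    -1.   ] q [-0.13  0.26 -0.32  0.99  0.   -0.8 ]
M -1.28
```

>>> {"method": "jog_arm", "body": {
  "slide": [
    [0, 0.0017, 0],
    [0, 0.0017, 0],
    [0, 0, 0]
  ],
  "rot": [
    [0, 0, 0.0042],
    [0, 0, 0.0042],
    [0, 0, 0]
  ]
}}

```text
t: 22.9
tcp_pos: [510.7, 15.1, 287.0]
tcp_rot: [[-0.8, -0.599, -0.0], [-0.599, 0.8, -0.0], [0.0, 0.0, -1.0]]
wrist_force: [-0.8, 3.5, 0.7]
grip_width: 0.226
finger_force: 41.8
```

```bash
python3 arc.py
```

```text
t 22.90 th -143.0 rad 128.5 z 132.0 Ft -3.34 Fr -1.46 Fz 0.65 yaw 126.8 width 0.226 torque [ 0.77  0.29 -0.25] tilt [-0. -0. -1.] q [-0.13  0.26 -0.33  0.99 -0.   -0.77]
M -0.68
```

>>> {"method": "jog_arm", "body": {
  "slide": [
    [0, 0, 0],
    [0, 0, 0],
    [0, 0, 0],
    [0, 0, -0.025],
    [0, 0, -0.03],
    [0, 0, -0.03],
    [0, 0, 0],
    [0, 0, 0]
  ],
  "rot": [
    [0, 0, 0],
    [0, 0, 0],
    [0, 0, 0],
    [0, 0, 0],
    [0, 0, 0],
    [0, 0, 0],
    [0, 0, 0],
    [0, 0, 0]
  ],
  "grip": 1
}}

```text
t: 23.57
tcp_pos: [511.8, 14.4, 374.1]
tcp_rot: [[-0.8, -0.6, 0.005], [-0.6, 0.8, -0.001], [-0.003, -0.004, -1.0]]
wrist_force: [0.8, -0.1, 0.1]
grip_width: 1.001
finger_force: 0.0
```

```bash
python3 look.py w8.png; python3 -c "
from h import *
plan([613.3,92.5,372])"; python3 - <<'E'
from h import *
z=np.load("w.npz");W=z["W"];zz=W[...,2]
k=(zz>139)&(zz<149)&(np.hypot(W[...,0]-613.3,W[...,1]-92.5)<40)
P=W[k]; th=np.degrees(np.arctan2(P[:,1]-92.5,P[:,0]-613.3)); rr=np.hypot(P[:,0]-613.3,P[:,1]-92.5)
from scipy.optimize import least_squares
# rim points: farthest per angle bin, excluding throat
E=[P[(th>=a)&(th<a+10)][rr[(th>=a)&(th<a+10)].argmax(),:2] for a in range(-180,180,10) if ((th>=a)&(th<a+10)).sum()>5 and not -175<a<-105]
E=np.array(E); s=least_squares(lambda c:np.hypot(E[:,0]-c[0],E[:,1]-c[1])-31,[613,92.5],loss="soft_l1"); print(len(E),s.x,np.abs(s.fun).mean(),np.median(zz[k]))
E
```

```text
[511.8  14.4 374.1] [ -7.4  11.5 -10.2  68.   -0.  -44.3] [ 0.8 -0.1  0.1]
red 188 [463.6   6.5 140.7] [457.6  -2.  128.9] [469.1  16.1 144.2]
grip 2720 ((510.0762939453125, 32.52975845336914), (101.36329650878906, 20.59910011291504), 27.883953094482422) 141.06616863186179
head 2169 [540.9  48.9 138. ] [626.6 108.8 149. ] 142.68964934593254
t 23.62 tcp [511.2  14.6 372.5] slide [-0.1284  0.001   0.0006] rot [-0.0005  0.0002  0.    ] deg [-0.1  0.   0. ] minrows 3.0802992150445676 0.014433901440693455
7 [616.43715317  91.65315647] 0.47311755538511385 143.77587227985507
```

>>> {"method": "jog_arm", "body": {
  "slide": [
    [-0.0322, 0.0002, 0],
    [-0.0322, 0.0002, 0],
    [-0.0322, 0.0002, 0],
    [-0.0322, 0.0002, 0],
    [0, 0, 0],
    [0, 0, 0],
    [0, 0, 0]
  ],
  "rot": [
    [0, 0, 0],
    [0, 0, 0],
    [0, 0, 0],
    [0, 0, 0],
    [0, 0, 0.038],
    [0, 0, 0],
    [0, 0, 0]
  ]
}}

```text
t: 24.2
tcp_pos: [613.0, 92.9, 369.9]
tcp_rot: [[-0.864, -0.504, -0.004], [-0.504, 0.864, -0.0], [0.004, 0.002, -1.0]]
wrist_force: [-0.5, 1.2, 0.2]
grip_width: 0.998
finger_force: 0.0
```

```bash
python3 -c "
from h import *
plan([613.8,92.4,288],120)"; python3 - <<'E'
from h import *
for c in ("top",):
    im,d=r.grab_frame(c); W=cloud(c,d); k=(W[...,2]>141)&(W[...,2]<149)&(np.hypot(W[...,0]-613,W[...,1]-92)<45); print(c,k.sum(), W[k].min(0) if k.any() else 0, W[k].max(0) if k.any() else 0)
E
```

```text
t 24.2 tcp [613.   92.9 369.9] slide [-0.0008 -0.001   0.0819] rot [ 0.0006 -0.0012  0.0014] deg [ 0.1 -0.2  0.3] minrows 1.96435547546145 0.04849536438513474
top 0 0 0
```

>>> {"method": "jog_arm", "body": {
  "slide": [
    [-0.0008, -0.001, 0.03],
    [0, 0, 0.03],
    [0, 0, 0.028],
    [0, 0, 0],
    [0, 0, 0]
  ],
  "rot": [
    [0, 0, 0],
    [0, 0, 0],
    [0, 0, 0],
    [0, 0, 0],
    [0, 0, 0]
  ]
}}

```text
t: 24.67
tcp_pos: [613.0, 91.8, 282.9]
tcp_rot: [[-0.865, -0.501, -0.005], [-0.501, 0.865, 0.0], [0.004, 0.002, -1.0]]
wrist_force: [0.2, -0.3, -0.0]
grip_width: 1.002
finger_force: 0.0
```

>>> {"method": "jog_arm", "body": {
  "slide": [
    [0, 0, 0],
    [0, 0, 0],
    [0, 0, 0],
    [0, 0, 0],
    [0, 0, 0]
  ],
  "rot": [
    [0, 0, 0],
    [0, 0, 0],
    [0, 0, 0],
    [0, 0, 0],
    [0, 0, 0]
  ],
  "grip": -1,
  "force": 70
}}

```text
t: 25.08
tcp_pos: [615.1, 92.4, 287.1]
tcp_rot: [[-0.865, -0.501, 0.004], [-0.501, 0.865, 0.0], [-0.003, -0.002, -1.0]]
wrist_force: [-1.7, -0.4, 5.3]
grip_width: 0.708
finger_force: 74.8
```

```bash
python3 arc.py
```

```text
t 25.08 th -0.4 rad 2.4 z 132.1 Ft -0.41 Fr -1.67 Fz 5.28 yaw 120.1 width 0.708 torque [-0.03  0.4  -0.01] tilt [ 0.004  0.    -1.   ] q [ 0.02  0.46 -0.03  1.08  0.   -0.5 ]
M -0.01
```

>>> {"method": "jog_arm", "body": {
  "slide": [
    [0, 0, -0.003],
    [0, 0, -0.005],
    [0, 0, -0.006],
    [0, 0, -0.006],
    [0, 0, -0.006],
    [0, 0, -0.008],
    [0, 0, -0.01],
    [0, 0, -0.01],
    [0, 0, 0],
    [0, 0, 0]
  ],
  "rot": [
    [0, 0, 0],
    [0, 0, 0],
    [0, 0, 0],
    [0, 0, 0],
    [0, 0, 0],
    [0, 0, 0],
    [0, 0, 0],
    [0, 0, 0],
    [0, 0, 0],
    [0, 0, 0]
  ]
}}

```text
t: 25.92
tcp_pos: [614.8, 92.5, 339.5]
tcp_rot: [[-0.865, -0.501, 0.002], [-0.501, 0.865, 0.0], [-0.002, -0.001, -1.0]]
wrist_force: [0.6, -0.5, -8.6]
grip_width: 0.703
finger_force: 90.2
```

```bash
python3 arc.py; python3 look.py w9.png; python3 -c "
from h import *
plan([508,-98,337])"
```

```text
t 25.92 th 2.4 rad 1.8 z 184.5 Ft -0.49 Fr 0.61 Fz -8.64 yaw 120.1 width 0.703 torque [ 0.08 -0.07  0.04] tilt [ 0.002  0.    -1.   ] q [ 0.02  0.43  0.05  1.19  0.   -0.5 ]
M 0.04
[614.8  92.5 339.5] [  1.2  24.4   2.9  68.4   0.  -28.9] [ 0.6 -0.5 -8.6]
t 25.97 tcp [614.5  92.5 338.6] slide [ 0.1876 -0.1115  0.0015] rot [-0.      0.0002  0.    ] deg [-0.  0.  0.] minrows 5.233635927442283 0.005137807234864835
```

>>> {"method": "jog_arm", "body": {
  "slide": [
    [0.0234, -0.0139, 0],
    [0.0234, -0.0139, 0],
    [0.0234, -0.0139, 0],
    [0.0234, -0.0139, 0],
    [0.0234, -0.0139, 0],
    [0.0234, -0.0139, 0],
    [0.0234, -0.0139, 0],
    [0.0234, -0.0139, 0],
    [0, 0, 0],
    [0, 0, 0]
  ],
  "rot": [
    [0, 0, 0],
    [0, 0, 0],
    [0, 0, 0],
    [0, 0, 0],
    [0, 0, 0],
    [0, 0, 0],
    [0, 0, 0],
    [0, 0, 0],
    [0, 0, 0],
    [0, 0, 0]
  ]
}}

```text
t: 26.8
tcp_pos: [507.3, -98.7, 337.8]
tcp_rot: [[-0.867, -0.499, -0.001], [-0.499, 0.867, 0.001], [0.001, 0.001, -1.0]]
wrist_force: [1.1, 1.4, -8.4]
grip_width: 0.702
finger_force: 90.4
```

>>> {"method": "jog_arm", "body": {
  "slide": [
    [0, 0, 0.022],
    [0, 0, 0.025],
    [0, 0, 0.025],
    [0, 0, 0.025],
    [0, 0, 0.025],
    [0, 0, 0.018],
    [0, 0, 0],
    [0, 0, 0]
  ],
  "rot": [
    [0, 0, 0],
    [0, 0, 0],
    [0, 0, 0],
    [0, 0, 0],
    [0, 0, 0],
    [0, 0, 0],
    [0, 0, 0],
    [0, 0, 0]
  ]
}}

```text
t: 27.47
tcp_pos: [507.8, -96.6, 197.1]
tcp_rot: [[-0.865, -0.502, -0.003], [-0.502, 0.865, 0.002], [0.002, 0.003, -1.0]]
wrist_force: [0.2, -0.6, -8.0]
grip_width: 0.698
finger_force: 89.8
```

```bash
python3 arc.py; python3 - <<'E'
from h import *
im,d=r.grab_frame("top"); W=cloud("top",d)
s=r.get_state(); A=s["tcp_rot"]; x=A[:2,0]; c=np.array(s["tcp_pos"])[:2]
u=(W[...,:2]-c)@x; v=(W[...,:2]-c)@A[:2,1]
for a in range(60,190,20):
    k=(u>a)&(u<a+20)&(abs(v)<12)&(W[...,2]>15)&(W[...,2]<90)
    if k.sum(): print(a,k.sum(),np.median(W[...,2][k]))
E
```

```text
t 27.47 th -119.3 rad 216.6 z 42.1 Ft 0.46 Fr 0.46 Fz -8.04 yaw 120.1 width 0.698 torque [-0.02 -0.04  0.02] tilt [-0.003  0.002 -1.   ] q [-0.34  0.36 -0.43  0.78  0.   -0.87]
M 0.12
```

>>> {"method": "jog_arm", "body": {
  "slide": [
    [0, 0, 0.003],
    [0, 0, 0.003],
    [0, 0, 0.002],
    [0, 0, 0.002],
    [0, 0, 0],
    [0, 0, 0]
  ],
  "rot": [
    [0, 0, 0],
    [0, 0, 0],
    [0, 0, 0],
    [0, 0, 0],
    [0, 0, 0],
    [0, 0, 0]
  ]
}}

```text
t: 28.02
tcp_pos: [508.1, -97.6, 188.1]
tcp_rot: [[-0.865, -0.501, -0.001], [-0.501, 0.865, 0.0], [0.0, 0.001, -1.0]]
wrist_force: [-0.2, 0.0, -7.6]
grip_width: 0.696
finger_force: 89.9
```

>>> {"method": "jog_arm", "body": {
  "slide": [
    [0, 0, 0.0015],
    [0, 0, 0.0015],
    [0, 0, 0.001],
    [0, 0, 0],
    [0, 0, 0]
  ],
  "rot": [
    [0, 0, 0],
    [0, 0, 0],
    [0, 0, 0],
    [0, 0, 0],
    [0, 0, 0]
  ]
}}

```text
t: 28.43
tcp_pos: [508.4, -97.5, 185.2]
tcp_rot: [[-0.865, -0.501, 0.001], [-0.501, 0.865, -0.0], [-0.001, -0.0, -1.0]]
wrist_force: [-3.6, 1.8, 5.9]
grip_width: 0.7
finger_force: 92.1
```

>>> {"method": "jog_arm", "body": {
  "slide": [
    [0, 0, 0],
    [0, 0, 0],
    [0, 0, 0],
    [0, 0, 0],
    [0, 0, -0.01],
    [0, 0, -0.02],
    [0, 0, -0.03],
    [0, 0, -0.03],
    [0, 0, -0.03],
    [0, 0, -0.02]
  ],
  "rot": [
    [0, 0, 0],
    [0, 0, 0],
    [0, 0, 0],
    [0, 0, 0],
    [0, 0, 0],
    [0, 0, 0],
    [0, 0, 0],
    [0, 0, 0],
    [0, 0, 0],
    [0, 0, 0]
  ],
  "grip": 1
}}

```text
t: 29.27
tcp_pos: [508.6, -97.7, 327.8]
tcp_rot: [[-0.865, -0.501, 0.003], [-0.501, 0.865, -0.001], [-0.002, -0.002, -1.0]]
wrist_force: [0.4, 1.2, 0.4]
grip_width: 0.999
finger_force: 0.0
```

>>> {"method": "jog_arm", "body": {
  "slide": [
    [0, 0, 0],
    [0, 0, 0],
    [0, 0, 0],
    [0, 0, 0],
    [0, 0, 0],
    [0, 0, 0]
  ],
  "rot": [
    [0, 0, 0],
    [0, 0, 0],
    [0, 0, 0],
    [0, 0, 0],
    [0, 0, 0],
    [0, 0, 0]
  ]
}}

```text
t: 29.77
tcp_pos: [507.9, -97.5, 322.9]
tcp_rot: [[-0.865, -0.501, -0.003], [-0.501, 0.865, 0.001], [0.002, 0.002, -1.0]]
wrist_force: [0.1, -0.5, 0.1]
grip_width: 1.0
finger_force: 0.0
```

```bash
python3 - <<'E'
from h import *
np.set_printoptions(precision=1,suppress=True)
s=r.get_state(); print(s["tcp_pos"],s["wrist_force"]); im,d=r.grab_frame("wrist"); W=cloud("wrist",d,s)
x=np.array([-.865,-.501]); y=np.array([-.501,.865]); c=np.array([508.4,-97.5]); u=(W[...,:2]-c)@x; v=(W[...,:2]-c)@y
for a in range(-30,190,20):
    k=(u>a)&(u<a+20)&(abs(v)<9)&(W[...,2]>8)&(W[...,2]<90)
    if k.sum(): print(a,k.sum(),np.median(W[...,2][k]))
I=im.astype(int); red=(I[...,0]>110)&(I[...,1]<70)&(I[...,2]<70)&(W[...,2]>15)&(W[...,2]<80)
n,l=cv2.connectedComponents(red.astype(np.uint8))
for i in range(1,n):
    if (l==i).sum()>25: print("red",(l==i).sum(),np.median(W[l==i],0),"u,v",np.median(u[l==i]),np.median(v[l==i]))
E
```

```text
[507.9 -97.5 322.9] [ 0.1 -0.5  0.1]
-30 384 42.386906223784166
-10 445 42.53352485245625
10 460 44.382052981782365
30 525 40.881232475234924
50 445 37.871793125411045
70 554 40.33729740649032
90 605 40.47256492330581
110 607 40.46004643736356
130 654 40.541774089775046
150 79 39.93258117961892
red 112 [416.6  55.6  15.8] u,v 2.4747447534774496 178.04160650854612
red 122 [498.4 -88.   57.2] u,v 4.302889534298929 13.332312786429974
```

```bash
python3 -c "
from h import *
print(r.hand_in())"
```

```text
the job is handed in; nothing more can be done
None
```

The job is handed in at 29.8 s of the 72 s. The tab is on the loosening side, and the ratchet stands upright on the mat. Torque and handle spring-back suggest the plug is against its stop, but torque rose more gently than specified, so the seating and not straining it are inferred, not confirmed. I did not touch the bottles or jar.

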